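Find the tin that rattles and hold it out over the presentation tray

TASK

One of the three closed metal tins on the packing mat was packed without its foam, so the brass hand ball inside is loose: pick the tins up and shake them briskly in the air, one at a time, until you know which one rattles, and stand any quiet tin back upright on the mat. Finish while holding the rattling tin level in the gripper, about a hand's breadth above the dark red velvet presentation tray at the front of the counter; do not put it down or let it go. Never bring a quiet tin over the tray, and do not disturb the other things on the counter.

Things in the scene. Friction and masses are not known exactly. Their poses are not given: they have to be found in the camera images.
- tin_a: one of three identical closed round metal tins with slip lids: 68 mm across, 50 mm high, straight sides, about 0.32 kg (each varies a little at random: weight does not tell them apart). They stand lid up in a row across the mat (along its y), about 160 mm apart; this is the right-hand one. Origin under its centre, z up through the lid
- tin_b: the same in looks, size, weight and origin as tin_a; the middle one of the row. In one of the three tins, drawn anew each time, a solid brass hand ball (no pose is given for it), 36 mm across, 0.21 kg, rolls freely on the tin's floor, 13 mm either way from the middle, and knocks on the wall when shaken (8 mm play up and down too); in the other two everything is packed tight and nothing moves
- tin_c: the same in looks, size, weight and origin as tin_a; the left-hand one of the row
- mat: grey-green packing mat fixed to the counter, 170 mm (its x, away from the robot) by 640 mm (its y, to the robot's left), 3 mm thick; origin under its centre. The three tins stand on its middle and left part, the open tin on its right end
- tray: low presentation tray of light wood with a dark red velvet floor, fixed to the counter beyond the mat, on the customer's side: 110 mm (its x) by 180 mm (its y), rim 12 mm high; origin under its centre
- open_tin: bystander: open round metal tin, 90 mm across, 22 mm high, with black foam and a brown bead bracelet in it, on the right-hand end of the mat; origin under its centre
- disc: bystander: white display disc ringed by a brown bead bracelet, 86 mm across, 14 mm high, lying on the counter; origin under its centre
- scale: bystander: black pocket scale with a steel pan, 80 x 130 x 19 mm; origin under its centre
- caliper: bystander: steel caliper with a black readout, lying flat, about 225 mm long (along its own x), 70 mm across the jaws, 12 mm high; origin under the middle of the beam
- jar: bystander: clear jar of brown beads with a metal lid, 58 mm across, 62 mm high; origin under its centre
- stand: bystander: round wooden pedestal, 90 mm across and 100 mm high, with a disc of bracelets on top (128 mm high in all); origin under its centre
- spare_lid: bystander: single empty tin lid lying on its back, open side up, 68 mm across, only 18 mm high; origin under its centre

How it is judged:
By the outcome, as a careful person would: the job done as asked, in the order asked, and still so for the second after the job is handed in, while the arm keeps its last pose, push and grip.
It also fails if it takes over 72 s, if anything falls off the work surface, if the arm or the gripper's body presses on something with over 40 N, if the wrist force passes 120 N, or if a joint passes its speed limit or range.

ROBOT

A 6-joint arm with a two-finger parallel gripper is mounted at the origin on the work surface. World frame = base frame: x ahead of the robot, y to its left, z up, the work surface at z = 0. Lengths are in m, angles in rad, forces in N, time in s.
With the tool pointing down it reaches from about 0.35 to 0.775 m from the base axis. Payload 5.5 kg.
Tool frame: the origin (TCP) lies at the very end of the fingers, on their centre line; the grasp point (between the pads) lies 19 mm behind it; x points along the fingers, y is the direction in which the jaws open and shut, and the axes are right-handed (so a half turn about x gives the same grasp; the last joint's range is limited). The gripper opens to 85 mm and grips with 20 to 120 N. Pads are 22 mm wide; open, the fingers measure 114 mm over their backs; the gripper's body (76 mm by 85 mm) begins 54 mm behind the grasp point. The pads swing forward as they close: fully open they stand 13 mm farther back than shut.
Start: joints at [1.046, 0.313, 0.046, 1.304, 0, 1.431], TCP at [0.216, 0.533, 0.203] pointing down, gripper open.
Joint ranges: [-2.76, 2.76], [-0.86, 1.69], [-1.03, 1.26], [-2.2, 2.34], [-1.47, 1.5], [-3.14, 3.14]. Speed limits (rad/s): [2.57, 2.57, 3.14, 3.14, 3.14, 3.14].

INTERFACE

Orientations are given as a unit quaternion [w, x, y, z].
In Python, from workcell import env gives the robot as it stands.
- The arm moves only by the tool drive_tool, never from a script. Its argument "plan" is a list that holds one entry, the list of rows, each a list of 7 numbers: the shift along the tool's x, y, z in cm, then the turn, a rotation vector about the tool's x, y, z in degrees, then the opening, from 0 (shut) to 1 (fully open). In form: [[[tx, ty, tz, wx, wy, wz, fingers], ...]]. A call has exactly 5 rows; each row shifts and turns the commanded pose from where the row before left it, along the tool's axes as they then stand; what a row does not reach is not made up. A row lasts 1/12 s, in which the tool goes at most 41.7 mm and 7.16 degrees, less where a joint would pass 70% of its speed; a pose out of reach is approached as far as the arm can. A call with a gripper value outside its range is refused whole. The fingers move at their own pace and stop on an object; "squeeze" is the grip in N (left out, the last holds). Time passes only in rows, so rows that do not move let the fingers close, or fill a call up. It gives the time, the measured TCP pose, the force and the opening at its end, in the units of the state.
- env.get_state(): the state, without advancing time (a new reading comes with each control period).
- env.read_camera(name): name is "scene" or "top" or "wrist"; returns the picture (400x640x3 uint8, red, green, blue); there is no depth.
- env.camera_model(name): a dict with "camera_matrix" (3x3 intrinsics, pixels), "camera_from_world" (4x4, takes a point from world to camera coordinates); the wrist camera has in their place "T_tool_cam" (4x4, takes a point from camera to tool coordinates, whose origin is the TCP and whose axes are the tool frame's). Camera axes: x right, y down, z forward; pixel columns grow to the right and rows downward; lengths in m; the calibration is good to about 2 mm. A picture is of the moment at which its call begins: read the wrist's pose just before it. camera_model takes no time and is no camera call.
- env.hand_in(): hands the job in, once; it reports no verdict.
The state is a dict: "clock": time; "joint_pos": joint angles; "qvel": joint speeds; "tau": joint torques, N m; "tcp_pos": TCP position; "orientation": TCP orientation; "wrist_force": force on the tool from outside, world axes, zero at the start; "ft_torque": the same for the moment, N m; "finger_gap": finger opening in m.
Only numpy, scipy, OpenCV 4.12 (cv2) and the standard library are available. Lean on these libraries where they do the work, as an engineer would, in place of code of your own. Each camera call takes 0.05 s, during which the arm holds its last target.

## Working session

There is one attempt and no reset: what is moved stays moved. The work goes in short steps, Python scripts to look and compute and a tool call to move; the robot and the scene stay as the last step left them, time stands still between calls to the robot, and variables do not carry over. Pictures are saved under pics/ and viewed, and the job is handed in when it is done.

Besides the shell and the picture viewer there is one more tool, called after "Request:" as name(argument=value, ...), one argument or row to a line, values as JSON. drive_tool: Moves the arm, as the interface text tells. Its arguments: {"type":"object","properties":{"plan":{"type":"array","items":{"type":"array","items":{"type":"array","items":{"type":"number"}}}},"squeeze":{"type":"number"}},"required":["plan"]}

```bash
ls; mkdir -p pics; python3 - <<'E'
from workcell import env
import cv2, json
s=env.get_state(); print(s)
for n in ("scene","top"):
    im=env.read_camera(n); cv2.imwrite(f"pics/{n}0.png",im[:,:,::-1])
    m=env.camera_model(n); print(n,m)
print(env.camera_model("wrist"))
E
```

```text
pics
{'clock': 0.0, 'joint_pos': array([ 1.04642557e+00,  3.14057689e-01,  4.49625380e-02,  1.30358127e+00,
       -1.38364564e-06,  1.43120043e+00]), 'qvel': array([ 0.00074496, -0.00051432,  0.00073905, -0.0002084 ,  0.00157148,
       -0.00018878]), 'tau': array([-1.81116720e-03, -4.80627966e+01,  2.98532438e+01,  1.94891891e-02,
       -1.89982861e-04,  7.22177901e-06]), 'tcp_pos': array([0.21554842, 0.5324616 , 0.2018696 ]), 'orientation': array([ 0.69384456,  0.13457217,  0.69427692, -0.13582933]), 'wrist_force': array([-0.37741094,  0.64234428,  0.05698722]), 'ft_torque': array([ 0.01386017,  0.03709082, -0.00705392]), 'finger_gap': 0.08550337290678835}
scene {'camera_matrix': array([[428.36083695,   0.        , 315.15451648],
       [  0.        , 428.36083695, 206.05634569],
       [  0.        ,   0.        ,   1.        ]]), 'camera_from_world': array([[ 0.73728414,  0.67534577,  0.01789368, -0.39906448],
       [ 0.52286743, -0.55364868, -0.64813793, -0.22702747],
       [-0.4278104 ,  0.48721784, -0.76131271,  1.84119229],
       [ 0.        ,  0.        ,  0.        ,  
[... 287 characters left out ...]
508888,  0.06604577, -0.21175368,  0.53597572],
       [ 0.21168045, -0.0081853 , -0.97730465,  1.6091048 ],
       [ 0.        ,  0.        ,  0.        ,  1.        ]])}
{'camera_matrix': array([[337.65294206,   0.        , 324.24704872],
       [  0.        , 337.65294206, 193.11814035],
       [  0.        ,   0.        ,   1.        ]]), 'T_tool_cam': array([[-5.72493974e-05, -2.83426166e-01,  9.58994059e-01,
        -1.70524029e-01],
       [ 9.99998783e-01,  1.47907896e-03,  4.96832073e-04,
        -5.99304341e-04],
       [-1.55924314e-03,  9.58992920e-01,  2.83425737e-01,
        -7.27657418e-02],
       [ 0.00000000e+00,  0.00000000e+00,  0.00000000e+00,
         1.00000000e+00]])}
```

View pics/scene0.png

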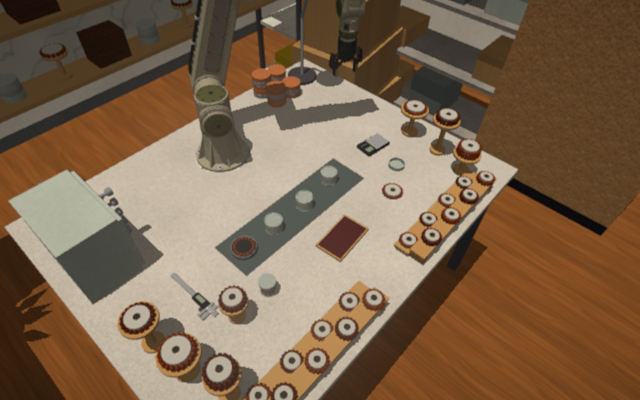

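View pics/top0.png

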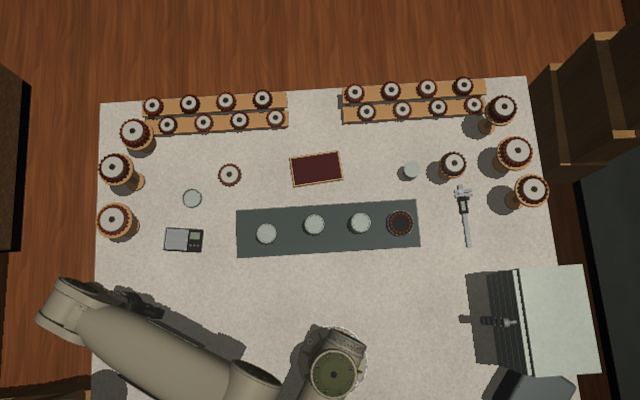

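The top view shows the tins' tops at about (266,233), (314,225) and (360,223), the open tin at (400,223) and the tray at (316,168). The scene view shows the same things. Next I'll measure them.

```bash
cat > h.py <<'E'
import numpy as np, cv2
from workcell import env
from scipy.spatial.transform import Rotation as R
def ray(m,u,v,z):
    K=m['camera_matrix'];T=m['camera_from_world'];Rm=T[:3,:3];t=T[:3,3]
    d=Rm.T@np.linalg.solve(K,[u,v,1]);c=-Rm.T@t
    return c+d*(z-c[2])/d[2]
def rot(s): 
    q=s['orientation']; return R.from_quat([q[1],q[2],q[3],q[0]])
def wristmodel(s):
    M=env.camera_model("wrist");T=np.eye(4);T[:3,:3]=rot(s).as_matrix();T[:3,3]=s['tcp_pos']
    return dict(camera_matrix=M['camera_matrix'],camera_from_world=np.linalg.inv(T@M['T_tool_cam']))
E
python3 - <<'E'
from h import *
for n in("top","scene"):
    im=cv2.imread(f"pics/{n}0.png");m=env.camera_model(n)
    hsv=cv2.cvtColor(im,cv2.COLOR_BGR2HSV)
    # mat region: dark greenish
    mat=cv2.inRange(hsv,(60,20,50),(110,255,120))
    mat=cv2.morphologyEx(mat,cv2.MORPH_OPEN,np.ones((3,3)))
    cs,_=cv2.findContours(mat,cv2.RETR_EXTERNAL,cv2.CHAIN_APPROX_NONE)
    for c in sorted(cs,key=cv2.contourArea)[-4:]:
        r=cv2.minAreaRect(c);b=cv2.boxPoints(r)
        print(n,"mat?",cv2.contourArea(c),[ray(m,*p,0.003)[:2].round(3).tolist() for p in b],b.round().tolist())
    red=cv2.inRange(hsv,(165,80,30),(180,255,120))|cv2.inRange(hsv,(0,120,30),(4,255,120))
    cs,_=cv2.findContours(red,cv2.RETR_EXTERNAL,cv2.CHAIN_APPROX_NONE)
    for c in sorted(cs,key=cv2.contourArea)[-2:]:
        b=cv2.boxPoints(cv2.minAreaRect(c)); print(n,"red",cv2.contourArea(c),[ray(m,*p,0.004)[:2].round(3).tolist() for p in b],np.mean([ray(m,*p,.004) for p in b],0))
im=cv2.imread("pics/top0.png")
cv2.imwrite("pics/crop_top.png",cv2.resize(im[140:270,170:440],None,fx=2.9,fy=2.9,interpolation=cv2.INTER_CUBIC))
print(im[233,266],im[225,314],im[245,266],im[240,290])
E
```

```text
top mat? 4.0 [[0.482, 0.301], [0.482, 0.294], [0.475, 0.295], [0.475, 0.302]] [[237.0, 223.0], [239.0, 223.0], [239.0, 225.0], [237.0, 225.0]]
top mat? 4.0 [[0.496, 0.234], [0.495, 0.227], [0.488, 0.227], [0.489, 0.234]] [[256.0, 218.0], [258.0, 218.0], [258.0, 220.0], [256.0, 220.0]]
top mat? 6.0 [[0.485, 0.178], [0.484, 0.171], [0.474, 0.172], [0.474, 0.179]] [[272.0, 220.0], [274.0, 220.0], [274.0, 223.0], [272.0, 223.0]]
top mat? 19.0 [[0.495, 0.121], [0.494, 0.104], [0.473, 0.105], [0.474, 0.122]] [[288.0, 216.0], [293.0, 216.0], [293.0, 222.0], [288.0, 222.0]]
top red 0.5 [[0.857, 0.579], [0.858, 0.577], [0.854, 0.573], [0.852, 0.575]] [0.85536319 0.57601215 0.004     ]
top red 1095.5 [[0.703, 0.1], [0.718, -0.066], [0.623, -0.073], [0.608, 0.091]] [0.66310562 0.01279645 0.004     ]
scene red 822.5 [[0.625, -0.068], [0.604, 0.106], [0.7, 0.094], [0.715, -0.075]] [0.66107388 0.01415    0.004     ]
[146 157 153] [145 157 152] [65 70 66] [72 77 72]
```

View pics/crop_top.png

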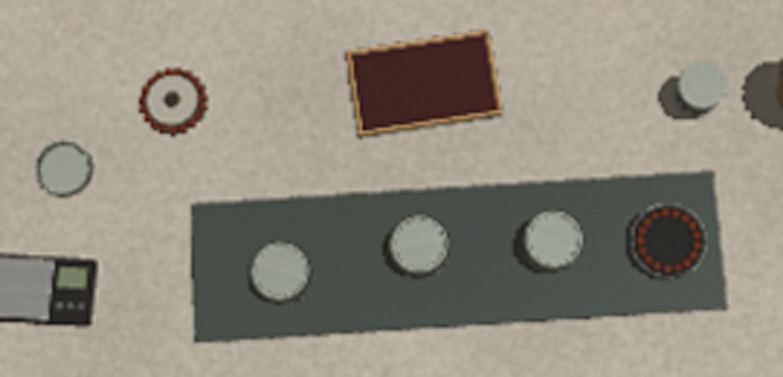

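The crop shows three clean lids on the mat, the tray clear, and the bystanders away from them. I'll segment the lids in both views.

```bash
python3 - <<'E'
from h import *
seeds={"top":[(266,233),(314,224),(360,222),(400,223)],"scene":[(330,173),(304,197),(274,219),(244,246)]}
for n in("top","scene"):
    im=cv2.imread(f"pics/{n}0.png");m=env.camera_model(n)
    hsv=cv2.cvtColor(im,cv2.COLOR_BGR2HSV)
    g=cv2.cvtColor(im,cv2.COLOR_BGR2GRAY)
    br=(g>(110 if n=="top" else 105)).astype(np.uint8)
    cs,_=cv2.findContours(br,cv2.RETR_EXTERNAL,cv2.CHAIN_APPROX_NONE)
    for sd in seeds[n][:3]:
        N,lab,st,ce=cv2.connectedComponentsWithStats(br)
        l=lab[sd[1],sd[0]]; print(n,sd,g[sd[1],sd[0]],st[l],ce[l].round(1),ray(m,*ce[l],0.053).round(4), ray(m,*ce[l],0.028).round(4))
    # mat mask: flood
    mm=((g>50)&(g<95)&(hsv[...,0]>35)&(hsv[...,0]<110)).astype(np.uint8)
    N,lab,st,ce=cv2.connectedComponentsWithStats(mm); 
    sd={"top":(290,240),"scene":(318,187)}[n]; l=lab[sd[1],sd[0]]
    c,_=cv2.findContours((lab==l).astype(np.uint8),cv2.RETR_EXTERNAL,cv2.CHAIN_APPROX_NONE)
    c=max(c,key=cv2.contourArea); P=np.array([ray(m,*p[0],0.003)[:2] for p in c],np.float32)
    r=cv2.minAreaRect(P); print(n,"mat",r,cv2.boxPoints(r).round(3).tolist())
E
```

```text
top (266, 233) 155 [257 224  19  19 296] [266.1 232.9] [0.4331 0.1951 0.053 ] [0.4369 0.198  0.028 ]
top (314, 224) 158 [305 214  19  19 288] [314.2 223.5] [0.4541 0.0303 0.053 ] [0.4582 0.0307 0.028 ]
top (360, 222) 164 [352 213  19  19 292] [360.7 221.9] [ 0.449  -0.1282  0.053 ] [ 0.4531 -0.1303  0.028 ]
top mat ((0.443534255027771, -0.012264341115951538), (0.6367678046226501, 0.16722331941127777), 89.83694458007812) [[0.35899999737739563, -0.33000001311302185], [0.5260000228881836, -0.3310000002384186], [0.527999997138977, 0.3059999942779541], [0.3610000014305115, 0.3059999942779541]]
scene (330, 173) 164 [    4    79   514   321 76598] [258.2 238.2] [ 0.4765 -0.2237  0.053 ] [ 0.4615 -0.2127  0.028 ]
scene (304, 197) 165 [295 190  18  14 208] [303.7 196.3] [0.4574 0.0261 0.053 ] [0.442  0.0423 0.028 ]
scene (274, 219) 165 [264 212  19  16 237] [272.7 219.3] [ 0.4527 -0.131   0.053 ] [ 0.4373 -0.1181  0.028 ]
scene mat ((0.44896969199180603, -0.0169222354888916), (0.6306663751602173, 0.1627022624015808), 89.67255401611328) [[0.3659999966621399, -0.3319999873638153], [0.5289999842643738, -0.3330000042915344], [0.5320000052452087, 0.2980000078678131], [0.36899998784065247, 0.29899999499320984]]
```

```bash
cat >> h.py <<'E'
def togo(target,yaw=None,s=None):
    "print remaining shift in tool axes (cm) and turn about tool x (deg); yaw = world heading of tool y; also levelling turn"
    s=s or env.get_state();r=rot(s);M=r.as_matrix()
    print("t",round(s['clock'],2),"tcp",s['tcp_pos'].round(4),"gap",round(s['finger_gap'],4),"F",s['wrist_force'].round(2),"T",s['ft_torque'].round(3))
    y=np.degrees(np.arctan2(M[1,1],M[0,1]));print("yaw of tool y",y.round(2),"x-axis",M[:,0].round(4))
    if yaw is None: yaw=y
    yw=np.radians(yaw);Yt=np.array([np.cos(yw),np.sin(yw),0]);X=np.array([0,0,-1.]);D=np.c_[X,Yt,np.cross(X,Yt)]
    print("turn (tool rotvec deg)",np.degrees((r.inv()*R.from_matrix(D)).as_rotvec()).round(2))
    if target is not None:
        d=np.array(target)-s['tcp_pos'];print("shift cm now-axes",(M.T@d*100).round(2)," after-turn axes",(D.T@d*100).round(2))
E
python3 - <<'E'
from h import *
s=env.get_state();print(s['joint_pos'].round(3))
togo((0.433,0.195,0.15),None,s); togo((0.433,0.195,0.15),0,s)
print(rot(s).as_matrix().round(3))
E
```

```text
[1.046 0.314 0.045 1.304 0.    1.431]
t 0.1 tcp [0.2156 0.5325 0.202 ] gap 0.0855 F [-0.11 -0.36  0.79] T [0.037 0.033 0.015]
yaw of tool y 67.95 x-axis [-8.0e-04 -1.4e-03 -1.0e+00]
turn (tool rotvec deg) [-0.   -0.01  0.09]
shift cm now-axes [  5.23 -23.12  32.82]  after-turn axes [  5.2  -23.12  32.82]
t 0.1 tcp [0.2156 0.5325 0.202 ] gap 0.0855 F [-0.11 -0.36  0.79] T [0.037 0.033 0.015]
yaw of tool y 67.95 x-axis [-8.0e-04 -1.4e-03 -1.0e+00]
turn (tool rotvec deg) [6.795e+01 4.000e-02 9.000e-02]
shift cm now-axes [  5.23 -23.12  32.82]  after-turn axes [ 5.2  21.74 33.75]
[[-0.001  0.375  0.927]
 [-0.001  0.927 -0.375]
 [-1.    -0.002 -0.   ]]
```

Request:
drive_tool(
  plan=[
    [[0, -2.3, 3.3, 0, 0, 0, 1], [0, -2.3, 3.3, 0, 0, 0, 1], [0, -2.3, 3.3, 0, 0, 0, 1], [0, -2.3, 3.3, 0, 0, 0, 1], [0, -2.3, 3.3, 0, 0, 0, 1]],
  ],
  squeeze=70,
)

```text
clock: 0.52
tcp_pos: [0.3258, 0.3628, 0.2024]
orientation: [0.694, 0.135, 0.694, -0.135]
wrist_force: [1.0, 0.2, 0.8]
finger_gap: 0.0854
```

Request:
drive_tool(
  plan=[
    [[0, -2.3, 3.3, 0, 0, 0, 1], [0, -2.3, 3.3, 0, 0, 0, 1], [0, -2.3, 3.3, 0, 0, 0, 1], [0, -2.3, 3.3, 0, 0, 0, 1], [0, -2.3, 3.3, 0, 0, 0, 1]],
  ],
)

```text
clock: 0.93
tcp_pos: [0.4358, 0.1941, 0.2026]
orientation: [0.694, 0.135, 0.694, -0.135]
wrist_force: [0.3, 1.1, 0.7]
finger_gap: 0.0856
```

Request:
drive_tool(
  plan=[
    [[0, 0, 0, 7, 0, 0, 1], [0, 0, 0, 7, 0, 0, 1], [0, 0, 0, 7, 0, 0, 1], [0, 0, 0, 7, 0, 0, 1], [0, 0, 0, 7, 0, 0, 1]],
  ],
)

```text
clock: 1.35
tcp_pos: [0.4352, 0.1955, 0.2024]
orientation: [0.62, 0.34, 0.62, -0.34]
wrist_force: [-0.3, -0.5, 0.2]
finger_gap: 0.0857
```

Request:
drive_tool(
  plan=[
    [[0, 0, 0, 7, 0, 0, 1], [0, 0, 0, 7, 0, 0, 1], [0, 0, 0, 7, 0, 0, 1], [0, 0, 0, 7, 0, 0, 1], [0, 0, 0, 5, 0, 0, 1]],
  ],
)

```text
clock: 1.77
tcp_pos: [0.4351, 0.1958, 0.2024]
orientation: [-0.498, -0.501, -0.499, 0.502]
wrist_force: [-0.4, 0.9, -0.5]
finger_gap: 0.0854
```

```bash
python3 - <<'E'
from h import *
s=env.get_state()
togo((0.433,0.195,0.15),0,s)
im=env.read_camera("wrist");cv2.imwrite("pics/w1.png",im[:,:,::-1])
E
```

```text
t 1.77 tcp [0.4351 0.1958 0.2024] gap 0.0854 F [-0.37  0.86 -0.55] T [-0.007  0.04   0.01 ]
yaw of tool y -0.38 x-axis [-9.e-04 -2.e-04 -1.e+00]
turn (tool rotvec deg) [-0.38  0.01  0.05]
shift cm now-axes [ 5.24 -0.2   0.08]  after-turn axes [ 5.24 -0.21  0.08]
```

View pics/w1.png

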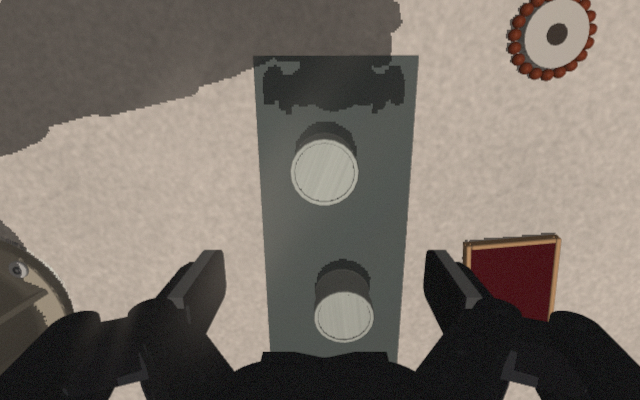

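The wrist view shows tin C's lid at about (325,172) and tin B's at (343,317). I'll measure both.

```bash
cat >> h.py <<'E'
def lids(s,im,seeds,z=0.053,th=120):
    m=wristmodel(s);g=cv2.cvtColor(im,cv2.COLOR_RGB2GRAY);br=(g>th).astype(np.uint8)
    N,lab,st,ce=cv2.connectedComponentsWithStats(br)
    for u,v in seeds:
        b=(lab==lab[v,u]).astype(np.uint8);c=max(cv2.findContours(b,cv2.RETR_EXTERNAL,cv2.CHAIN_APPROX_NONE)[0],key=cv2.contourArea)
        P=np.array([ray(m,*p[0],z)[:2] for p in c],np.float32);(cx,cy),r=cv2.minEnclosingCircle(P)
        print("lid px",cv2.minEnclosingCircle(c),"world",np.round((cx,cy),4),"r",round(r,4))
E
python3 - <<'E'
from h import *
lids(env.get_state(),cv2.imread("pics/w1.png")[:,:,::-1],[(325,172),(343,317)])
E
```

```text
lid px ((324.0169372558594, 171.6516876220703), 34.023277282714844) world [0.4339 0.1934] r 0.0332
lid px ((343.7241516113281, 317.0), 29.34418487548828) world [0.4543 0.0293] r 0.0329
```

Both positions match the top view to 2 mm, and the radii fit. Next I descend on tin C.

Request:
drive_tool(
  plan=[
    [[4, -0.1, 0.2, 0, 0, 0, 1], [4, 0, 0, 0, 0, 0, 1], [4, 0, 0, 0, 0, 0, 1], [3, 0, 0, 0, 0, 0, 1], [0, 0, 0, 0, 0, 0, 1]],
  ],
)

```text
clock: 2.23
tcp_pos: [0.4289, 0.1925, 0.047]
orientation: [-0.498, -0.496, -0.502, 0.503]
wrist_force: [-0.7, -1.0, 0.6]
finger_gap: 0.0855
```

```bash
python3 - <<'E'
from h import *
s=env.get_state()
togo((0.434,0.1935,0.010),0,s)
im=env.read_camera("wrist");cv2.imwrite("pics/w2.png",im[:,:,::-1])
E
```

```text
t 2.23 tcp [0.4289 0.1925 0.047 ] gap 0.0855 F [-0.69 -0.96  0.64] T [-0.034  0.035 -0.021]
yaw of tool y 0.05 x-axis [-0.011  -0.0028 -0.9999]
turn (tool rotvec deg) [0.05 0.16 0.63]
shift cm now-axes [ 3.69  0.55 -0.11]  after-turn axes [ 3.7   0.51 -0.1 ]
```

View pics/w2.png

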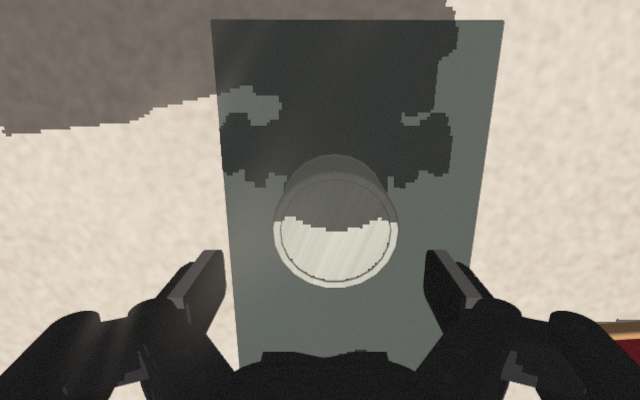

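The lid lies between the fingers, slightly to the right of their mid line (about 336 against 324), which agrees with the 5 mm offset still to go.

Request:
drive_tool(
  plan=[
    [[0.7, 0, 0, 0, 0, 0, 1], [1, 0, 0, 0, 0, 0, 1], [1, 0, 0, 0, 0, 0, 1], [0, 0, 0, 0, 0, 0, 1], [0, 0, 0, 0, 0, 0, 1]],
  ],
)

```text
clock: 2.7
tcp_pos: [0.4344, 0.1939, 0.0259]
orientation: [0.5, 0.5, 0.5, -0.5]
wrist_force: [-0.6, -0.3, -0.4]
finger_gap: 0.0856
```

```bash
python3 - <<'E'
from h import *
s=env.get_state()
togo((0.434,0.1935,0.010),0,s)
E
```

```text
t 2.7 tcp [0.4344 0.1939 0.0259] gap 0.0856 F [-0.57 -0.26 -0.4 ] T [0.003 0.003 0.052]
yaw of tool y -0.04 x-axis [-0.e+00  1.e-04 -1.e+00]
turn (tool rotvec deg) [-0.04 -0.    0.  ]
shift cm now-axes [ 1.59 -0.04  0.04]  after-turn axes [ 1.59 -0.04  0.04]
```

Request:
drive_tool(
  plan=[
    [[0.8, 0, 0, 0, 0, 0, 1], [0.7, 0, 0, 0, 0, 0, 1], [0, 0, 0, 0, 0, 0, 1], [0, 0, 0, 0, 0, 0, 0], [0, 0, 0, 0, 0, 0, 0]],
  ],
  squeeze=70,
)

```text
clock: 3.12
tcp_pos: [0.4345, 0.1939, 0.0113]
orientation: [0.5, 0.5, 0.5, -0.5]
wrist_force: [-6.6, -2.9, 14.6]
finger_gap: 0.0652
```

Request:
drive_tool(
  plan=[
    [[0, 0, 0, 0, 0, 0, 0], [0, 0, 0, 0, 0, 0, 0], [0, 0, 0, 0, 0, 0, 0], [0, 0, 0, 0, 0, 0, 0], [0, 0, 0, 0, 0, 0, 0]],
  ],
)

```text
clock: 3.53
tcp_pos: [0.4345, 0.1939, 0.0116]
orientation: [0.5, 0.5, 0.5, -0.5]
wrist_force: [-1.5, -1.5, 4.8]
finger_gap: 0.0645
```

```bash
python3 - <<'E'
from h import *
s=env.get_state()
togo((0.434,0.1935,0.010),0,s)
E
```

```text
t 3.53 tcp [0.4345 0.1939 0.0116] gap 0.0645 F [-1.49 -1.45  4.76] T [-0.145  0.491 -0.026]
yaw of tool y -0.04 x-axis [ 4.e-04 -0.e+00 -1.e+00]
turn (tool rotvec deg) [-0.04  0.   -0.03]
shift cm now-axes [ 0.16 -0.05  0.04]  after-turn axes [ 0.16 -0.05  0.04]
```

Request:
drive_tool(
  plan=[
    [[-1, 0, 0, 0, 0, 0, 0], [-3, 0, 0, 0, 0, 0, 0], [-4, 0, 0, 0, 0, 0, 0], [-4, 0, 0, 0, 0, 0, 0], [-2, 0, 0, 0, 0, 0, 0]],
  ],
)

```text
clock: 3.95
tcp_pos: [0.4359, 0.1943, 0.1551]
orientation: [0.501, 0.502, 0.499, -0.499]
wrist_force: [1.7, 0.6, -4.1]
finger_gap: 0.0643
```

```bash
python3 - <<'E'
from h import *
togo(None)
im=env.read_camera("wrist");cv2.imwrite("pics/w3.png",im[:,:,::-1])
for i in range(5):
    env.read_camera("wrist"); s=env.get_state(); print(s['clock'],s['wrist_force'].round(2),s['ft_torque'].round(3))
E
```

```text
t 3.95 tcp [0.4359 0.1943 0.1551] gap 0.0643 F [ 1.65  0.64 -4.05] T [ 0.009 -0.165 -0.034]
yaw of tool y -0.04 x-axis [ 0.0047  0.0013 -1.    ]
turn (tool rotvec deg) [ 0.   -0.07 -0.27]
4.05 [ 0.86  0.48 -2.78] [ 0.012 -0.027 -0.006]
4.1 [-0.1  -0.11 -3.54] [0.023 0.021 0.011]
4.15 [-0.37 -0.23 -4.17] [-0.028  0.044  0.01 ]
4.2 [-0.91 -0.13 -3.65] [ 0.013 -0.007 -0.006]
4.25 [-1.01  0.73 -3.23] [-0.046 -0.049 -0.021]
```

View pics/w3.png

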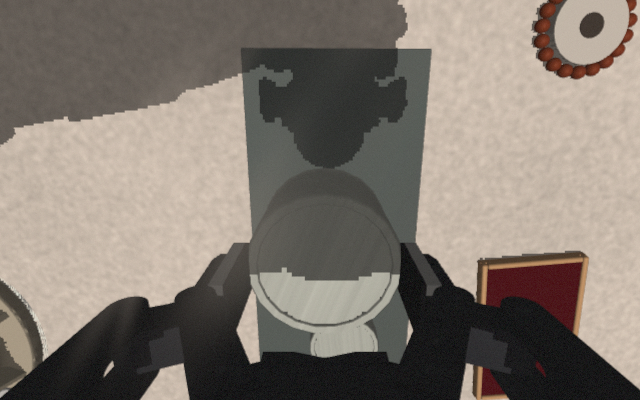

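Tin C is held squarely. Now I shake it briskly along the jaw direction.

Request:
drive_tool(
  plan=[
    [[0, 2, 0, 0, 0, 0, 0], [0, -4, 0, 0, 0, 0, 0], [0, 4, 0, 0, 0, 0, 0], [0, -4, 0, 0, 0, 0, 0], [0, 4, 0, 0, 0, 0, 0]],
  ],
)

```text
clock: 4.67
tcp_pos: [0.4161, 0.1868, 0.1312]
orientation: [-0.488, -0.48, -0.512, 0.518]
wrist_force: [-17.0, -2.7, -11.5]
finger_gap: 0.0648
```

Request:
drive_tool(
  plan=[
    [[0, -4, 0, 0, 0, 0, 0], [0, 4, 0, 0, 0, 0, 0], [0, -4, 0, 0, 0, 0, 0], [0, 4, 0, 0, 0, 0, 0], [0, -2, 0, 0, 0, 0, 0]],
  ],
)

```text
clock: 5.08
tcp_pos: [0.4299, 0.1912, 0.1372]
orientation: [-0.495, -0.493, -0.503, 0.508]
wrist_force: [5.0, 0.5, -2.6]
finger_gap: 0.0647
```

```bash
cat >> h.py <<'E'
def ring(n=10):
    A=[]
    for i in range(n):
        s=env.get_state();A.append(np.r_[s['clock'],s['wrist_force'],s['ft_torque'],s['tcp_pos']])
        print(np.round(A[-1][0],2),A[-1][1:4].round(2),A[-1][4:7].round(3),A[-1][7:].round(4))
        env.read_camera("wrist")
    A=np.array(A);print("std F",A[2:,1:4].std(0).round(2),"std T",A[2:,4:7].std(0).round(3))
E
python3 - <<'E'
from h import *
ring()
E
```

```text
5.08 [ 5.01  0.54 -2.58] [ 0.094 -0.445 -0.01 ] [0.4299 0.1912 0.1372]
5.13 [-5.76 -0.67 -3.2 ] [-0.074  0.547 -0.03 ] [0.4265 0.1921 0.1415]
5.18 [-0.51 -0.31 -2.17] [-0.003 -0.084  0.029] [0.4293 0.1928 0.1449]
5.23 [ 1.75  1.16 -1.93] [-0.009 -0.072  0.019] [0.4321 0.1934 0.1477]
5.28 [ 0.15 -0.46 -2.64] [-0.022 -0.048 -0.008] [0.4341 0.1938 0.1498]
5.33 [ 0.   -0.44 -3.49] [ 0.027 -0.102 -0.021] [0.4352 0.1941 0.1511]
5.38 [ 0.1   0.15 -3.57] [ 0.062  0.029 -0.028] [0.4357 0.1942 0.1519]
5.43 [-0.35 -0.98 -2.52] [-0.013 -0.008  0.089] [0.4358 0.1943 0.1523]
5.48 [ 0.34 -0.39 -4.54] [ 0.015 -0.013 -0.042] [0.4357 0.1942 0.1524]
5.53 [ 0.06 -0.5  -3.55] [-0.02   0.006 -0.048] [0.4356 0.1942 0.1523]
std F [0.64 0.6  0.82] std T [0.027 0.044 0.043]
```

Request:
drive_tool(
  plan=[
    [[0, 0, 2, 0, 0, 0, 0], [0, 0, -4, 0, 0, 0, 0], [0, 0, 4, 0, 0, 0, 0], [0, 0, -4, 0, 0, 0, 0], [0, 0, 4, 0, 0, 0, 0]],
  ],
)

```text
clock: 6.0
tcp_pos: [0.433, 0.1877, 0.1513]
orientation: [0.503, 0.498, 0.507, -0.492]
wrist_force: [0.6, 2.8, -3.2]
finger_gap: 0.0646
```

Request:
drive_tool(
  plan=[
    [[0, 0, -4, 0, 0, 0, 0], [0, 0, 4, 0, 0, 0, 0], [0, 0, -4, 0, 0, 0, 0], [0, 0, 4, 0, 0, 0, 0], [0, 0, -2, 0, 0, 0, 0]],
  ],
)

```text
clock: 6.42
tcp_pos: [0.4353, 0.1895, 0.1516]
orientation: [-0.5, -0.501, -0.497, 0.502]
wrist_force: [0.6, -0.3, -0.2]
finger_gap: 0.0174
```

```bash
python3 - <<'E'
from h import *
ring()
E
```

```text
6.42 [ 0.57 -0.27 -0.18] [0.018 0.012 0.064] [0.4353 0.1895 0.1516]
6.47 [1.03 3.81 0.73] [ 0.173 -0.052 -0.022] [0.4358 0.1947 0.1521]
6.52 [ 0.89 -0.03  0.1 ] [-0.034 -0.029  0.01 ] [0.4357 0.1945 0.1522]
6.57 [-0.57 -0.43  0.91] [-0.016  0.012  0.022] [0.4354 0.1943 0.152 ]
6.62 [-0.07  0.22 -0.42] [0.016 0.009 0.027] [0.4352 0.1941 0.1519]
6.67 [-0.73 -0.23  0.12] [ 0.022 -0.047  0.03 ] [0.4349 0.194  0.1517]
6.72 [ 0.3   0.38 -0.28] [-0.008 -0.016  0.03 ] [0.4347 0.194  0.1515]
6.77 [0.55 0.09 0.79] [-0.013 -0.018  0.016] [0.4346 0.194  0.1513]
6.82 [ 0.24 -0.08 -0.35] [-0.014  0.042 -0.008] [0.4345 0.1939 0.1512]
6.87 [-0.27 -0.49 -0.3 ] [-0.024  0.06  -0.037] [0.4344 0.1939 0.1511]
std F [0.52 0.29 0.49] std T [0.018 0.034 0.022]
```

The gap fell to 17 mm and the weight is gone, so the tin slipped out in the sideways shake. I need to look at once.

```bash
python3 - <<'E'
from h import *
for n in("scene","top","wrist"):
    im=env.read_camera(n);cv2.imwrite(f"pics/{n}4.png",im[:,:,::-1])
im=cv2.imread("pics/top4.png");cv2.imwrite("pics/top4c.png",cv2.resize(im[130:330,140:440],None,fx=2.6,fy=2.6,interpolation=cv2.INTER_CUBIC))
im=cv2.imread("pics/scene4.png");cv2.imwrite("pics/scene4c.png",cv2.resize(im[80:280,200:480],None,fx=2.8,fy=2.8,interpolation=cv2.INTER_CUBIC))
E
```

```text
(no output)
```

View pics/top4c.png

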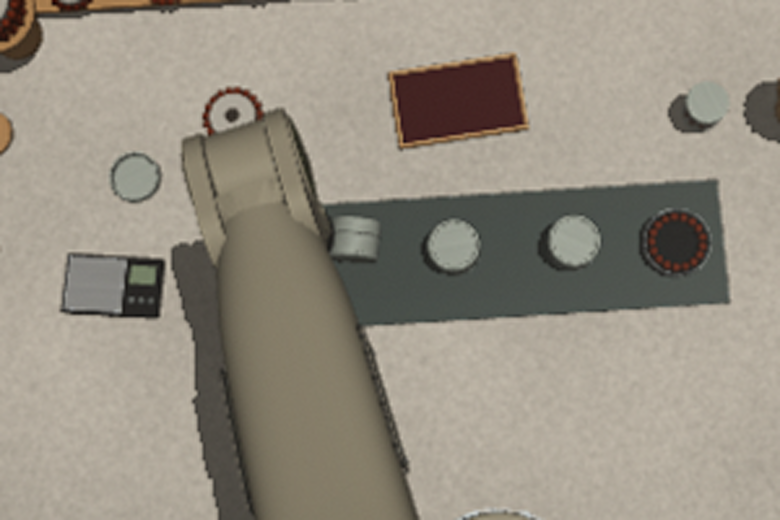

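View pics/scene4c.png

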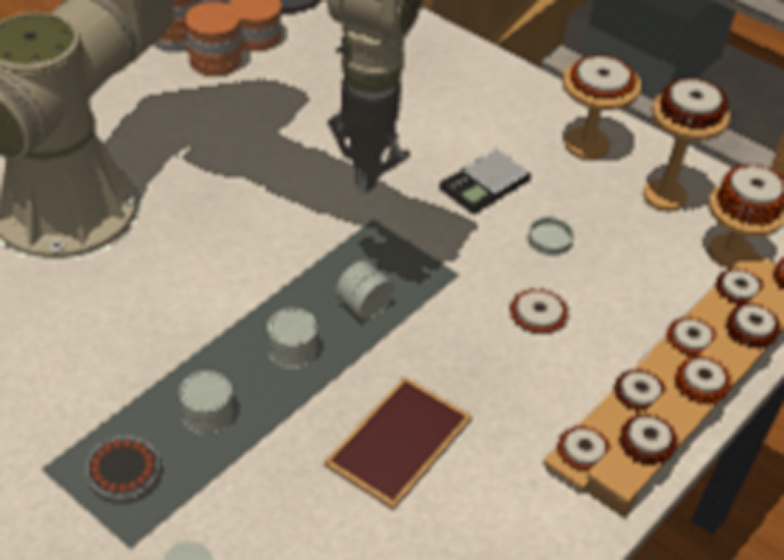

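View pics/wrist4.png

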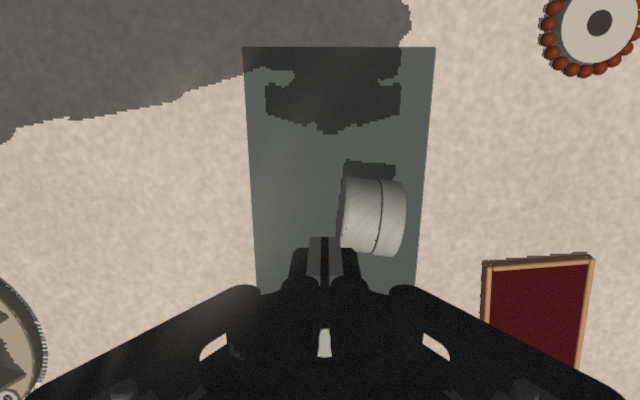

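Tin C lies on its side on the mat. In the wrist view it spans about (343–405, 178–257), its axis runs roughly along world x, and the wider body part is on the left with the lid seam at u≈380. So the lid points to +x. Nothing else was touched. The plan is to grip it across its diameter with the tool tilted back, turn it up, and stand it on the mat. First I'll locate it precisely.

```bash
python3 - <<'E'
from h import *
s=env.get_state();print(s['joint_pos'].round(3))
togo(None)
im=cv2.imread("pics/wrist4.png");m=wristmodel(s)
g=cv2.cvtColor(im,cv2.COLOR_BGR2GRAY);print(g[215,350],g[215,395],g[185,370],g[170,370],g[215,300])
br=(g>105).astype(np.uint8);N,lab,st,ce=cv2.connectedComponentsWithStats(br)
l=lab[210,365];print(st[l],ce[l])
c=max(cv2.findContours((lab==l).astype(np.uint8),cv2.RETR_EXTERNAL,cv2.CHAIN_APPROX_NONE)[0],key=cv2.contourArea)
for z in(.037,.055,.071):
    P=np.array([ray(m,*p[0],z)[:2] for p in c],np.float32);r=cv2.minAreaRect(P);print(z,r,cv2.boxPoints(r).round(3).tolist())
C=np.linalg.inv(m['camera_from_world'])[:3,3];print("cam",C)
crop=cv2.resize(im[140:280,290:450],None,fx=4,fy=4,interpolation=cv2.INTER_CUBIC);cv2.imwrite("pics/w4c.png",crop)
E
```

```text
[ 0.251  0.146 -0.299  1.126  0.     1.822]
t 7.07 tcp [0.4344 0.1939 0.1508] gap -0.0004 F [-0.21  0.5  -0.2 ] T [0.017 0.04  0.009]
yaw of tool y -0.04 x-axis [ 1.e-04  1.e-04 -1.e+00]
turn (tool rotvec deg) [ 0. -0. -0.]
165 147 80 50 95
[ 340  188   67   69 3589] [373.08386737 222.45834494]
0.037 ((0.4782739281654358, 0.1535007506608963), (0.0623546727001667, 0.056771907955408096), 83.28435516357422) [[0.44600000977516174, 0.12600000202655792], [0.503000020980835, 0.11900000274181366], [0.5099999904632568, 0.1809999942779541], [0.45399999618530273, 0.18799999356269836]]
0.055 ((0.4754336178302765, 0.16059507429599762), (0.058407507836818695, 0.05317814648151398), 83.2843017578125) [[0.44600000977516174, 0.13500000536441803], [0.49799999594688416, 0.12800000607967377], [0.5049999952316284, 0.1860000044107437], [0.4519999921321869, 0.19300000369548798]]
0.071 ((0.4729089140892029, 0.1669011414051056), (0.05489892140030861, 0.049983683973550797), 83.28439331054688) [[0.4449999928474426, 0.14300000667572021], [0.4950000047683716, 0.13699999451637268], [0.5009999871253967, 0.19099999964237213], [0.45100000500679016, 0.19699999690055847]]
cam [0.4334044  0.26557217 0.32135175]
```

View pics/w4c.png

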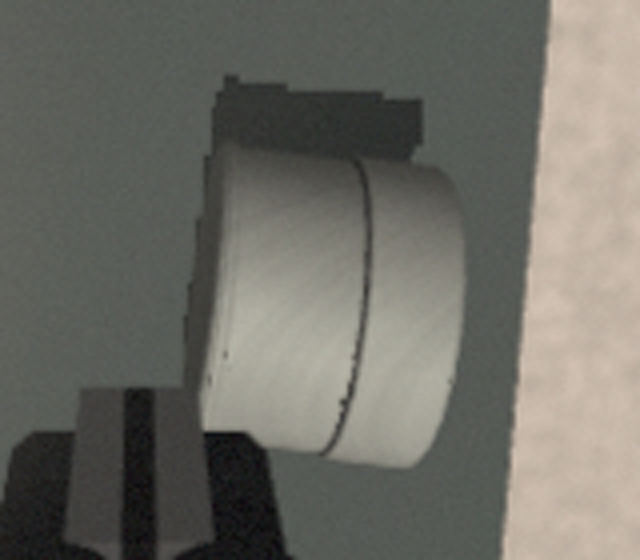

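```bash
python3 - <<'E'
from h import *
s=env.get_state();m=wristmodel(s);C=np.linalg.inv(m['camera_from_world'])[:3,3]
f=lambda u,v:(290+u/4,140+v/4)
d=[]
for p in((335,157),(310,453)):
    w=ray(m,*f(*p),0.037)-C; d.append(w/np.linalg.norm(w))
b=d[0]+d[1];b/=np.linalg.norm(b);P=C+b*(.037-C[2])/b[2]
half=np.degrees(np.arccos(d[0]@d[1]))/2
print("axis pt",P.round(4),"half",half,"expected",np.degrees(np.arcsin(.034/np.linalg.norm((P-C)[1:]))))
for p in((225,250),(365,270),(465,270)):
    print(p,[ray(m,*f(*p),z)[:2].round(4).tolist() for z in(.06,.071)])
for a,bb in (((225,148),(440,165)),((215,440),(410,468))):
    v=ray(m,*f(*bb),.05)-ray(m,*f(*a),.05);print("heading",np.degrees(np.arctan2(v[1],v[0])))
E
```

```text
axis pt [0.4753 0.1603 0.037 ] half 6.194082307058903 expected 6.438420876403977
(225, 250) [[0.4516, 0.1805], [0.4508, 0.1841]]
(365, 270) [[0.4803, 0.1763], [0.4783, 0.18]]
(465, 270) [[0.5007, 0.1763], [0.4979, 0.18]]
heading -4.603575780061685
heading -8.902243997061193
```

The tin's centre is about (0.4745, 0.160, 0.037), its heading is −6.5°, and the lid end points to +x (19 mm lid section, length 47–50 mm, as expected). Next I rise, open, turn the jaws across it and tilt back 40°.

Request:
drive_tool(
  plan=[
    [[-3, 0, 0, -7, 0, 0, 1], [-3, 0, 0, -7, 0, 0, 1], [-3, 0, 0, -7, 0, 0, 1], [-2, 0, 0, -7, 0, 0, 1], [0, 0, 0, -7, 0, 0, 1]],
  ],
  squeeze=100,
)

```text
clock: 7.48
tcp_pos: [0.4366, 0.1945, 0.2655]
orientation: [0.63, 0.327, 0.626, -0.323]
wrist_force: [0.1, -0.0, 0.0]
finger_gap: 0.0604
```

Request:
drive_tool(
  plan=[
    [[0, 0, 0, -7, 0, 0, 1], [0, 0, 0, -7, 0, 0, 1], [0, 0, 0, -7, 0, 0, 1], [0, 0, 0, -7, 0, 0, 1], [0, 0, 0, -7, 0, 0, 1]],
  ],
)

```text
clock: 7.9
tcp_pos: [0.4344, 0.1939, 0.2608]
orientation: [0.697, 0.121, 0.697, -0.121]
wrist_force: [-0.3, -0.7, -0.6]
finger_gap: 0.0853
```

Request:
drive_tool(
  plan=[
    [[0, 0, 0, -7, 0, 0, 1], [0, 0, 0, -6.5, 0, 0, 1], [0, 0, 4, 0, 7, 0, 1], [0, 0, 3, 0, 7, 0, 1], [0, 0, 0, 0, 7, 0, 1]],
  ],
)

```text
clock: 8.32
tcp_pos: [0.4979, 0.1866, 0.2594]
orientation: [0.577, 0.047, 0.815, -0.033]
wrist_force: [-0.2, -0.1, 0.6]
finger_gap: 0.0854
```

Request:
drive_tool(
  plan=[
    [[0, 0, 0, 0, 7, 0, 1], [0, 0, 0, 0, 7, 0, 1], [0, 0, 0, 0, 5, 0, 1], [0, 0, 0, 0, 0, 0, 1], [0, 0, 0, 0, 0, 0, 1]],
  ],
)

```text
clock: 8.73
tcp_pos: [0.4975, 0.1868, 0.2536]
orientation: [0.431, 0.051, 0.9, -0.026]
wrist_force: [-0.2, 0.4, 1.6]
finger_gap: 0.0853
```

```bash
cat >> h.py <<'E'
def pose(target,yaw,tilt,s=None):
    "tilt back (deg, + about tool y) after yaw"
    s=s or env.get_state();r=rot(s);M=r.as_matrix();yw=np.radians(yaw)
    Yt=np.array([np.cos(yw),np.sin(yw),0]);X=np.array([0,0,-1.]);D=R.from_matrix(np.c_[X,Yt,np.cross(X,Yt)])*R.from_euler('y',tilt,degrees=True)
    print("t",round(s['clock'],2),"tcp",s['tcp_pos'].round(4),"gap",round(s['finger_gap'],4),"F",s['wrist_force'].round(2),"q",s['joint_pos'].round(2))
    d=np.array(target)-s['tcp_pos']
    print("tool x",M[:,0].round(3),"y",M[:,1].round(3),"turn",np.degrees((r.inv()*D).as_rotvec()).round(2),"shift cm",(M.T@d*100).round(2),"after turn",(D.inv().apply(d)*100).round(2))
E
python3 - <<'E'
from h import *
s=env.get_state();pose((0.459,0.1617,0.0186),83.5,40,s)
im=env.read_camera("wrist");cv2.imwrite("pics/w5.png",im[:,:,::-1])
E
```

```text
t 8.73 tcp [0.4975 0.1868 0.2536] gap 0.0853 F [-0.21  0.43  1.56] q [0.12 0.86 0.84 2.22 0.14 0.18]
tool x [-0.623  0.07  -0.779] y [ 0.114  0.993 -0.003] turn [-0.16  1.21  0.08] shift cm [20.54 -2.87 11.97] after turn [20.28 -2.93 12.39]
```

View pics/w5.png

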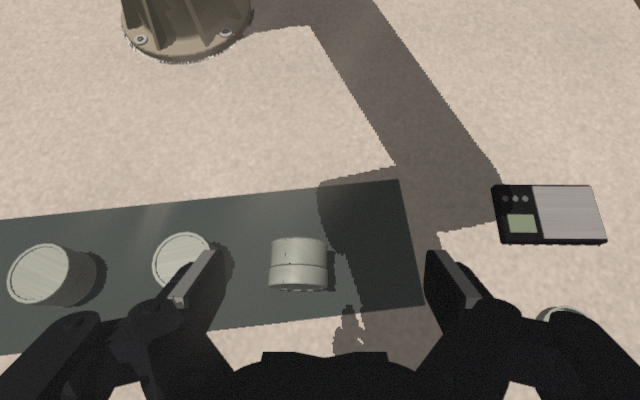

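The wrist view shows the lying tin at (299,263) with its lid section at the bottom of the picture (+x), as measured. Joint 4 is close to its limit, so I reduce the tilt to 35° and approach.

Request:
drive_tool(
  plan=[
    [[0, 0, 0, 0, -3.8, 0, 1], [2, -1, 3.2, 0, 0, 0, 1], [2, -1, 3.2, 0, 0, 0, 1], [2, -0.9, 3.2, 0, 0, 0, 1], [2, 0, 2, 0, 0, 0, 1]],
  ],
)

```text
clock: 9.2
tcp_pos: [0.5442, 0.1515, 0.1298]
orientation: [0.469, 0.05, 0.882, -0.027]
wrist_force: [-0.5, 0.8, -0.6]
finger_gap: 0.0854
```

Request:
drive_tool(
  plan=[
    [[2, 0, 0, 0, 0, 0, 1], [2, 0, 0, 0, 0, 0, 1], [0, 0, 0, 0, 0, 0, 1], [0, 0, 0, 0, 0, 0, 1], [0, 0, 0, 0, 0, 0, 1]],
  ],
)

```text
clock: 9.62
tcp_pos: [0.5212, 0.1557, 0.0982]
orientation: [0.467, 0.05, 0.883, -0.026]
wrist_force: [0.2, -0.0, -0.3]
finger_gap: 0.0856
```

```bash
python3 - <<'E'
from h import *
s=env.get_state();pose((0.4608,0.1615,0.0173),83.5,35,s)
im=env.read_camera("wrist");cv2.imwrite("pics/w6.png",im[:,:,::-1])
E
```

```text
t 9.62 tcp [0.5212 0.1557 0.0982] gap 0.0856 F [ 0.24 -0.03 -0.31] q [0.08 0.85 0.49 1.8  0.11 0.16]
tool x [-0.559  0.064 -0.827] y [0.113 0.994 0.   ] turn [0.04 0.76 0.  ] shift cm [10.1  -0.1  -0.46] after turn [10.11 -0.1  -0.32]
```

View pics/w6.png

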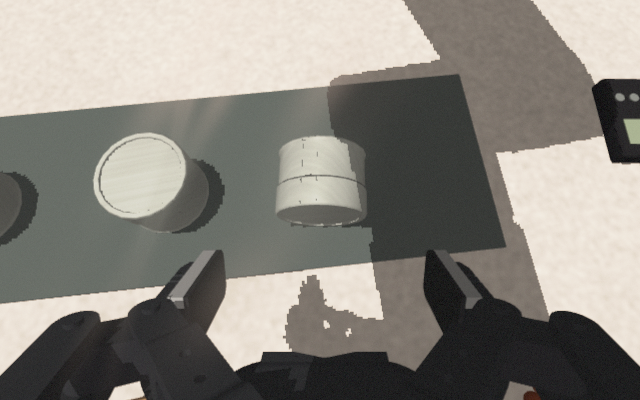

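The tin is centred between the fingers (u 321 against 324). Next I advance 10 cm and grip.

Request:
drive_tool(
  plan=[
    [[3, -0.1, -0.4, 0, 0, 0, 1], [3, 0, 0, 0, 0, 0, 1], [2, 0, 0, 0, 0, 0, 1], [1.5, 0, 0, 0, 0, 0, 1], [0, 0, 0, 0, 0, 0, 1]],
  ],
)

```text
clock: 10.08
tcp_pos: [0.4617, 0.1609, 0.0178]
orientation: [0.463, 0.05, 0.885, -0.027]
wrist_force: [0.3, 0.2, 0.8]
finger_gap: 0.0854
```

```bash
python3 - <<'E'
from h import *
s=env.get_state();pose((0.4608,0.1615,0.0173),83.5,35,s)
im=env.read_camera("wrist");cv2.imwrite("pics/w7.png",im[:,:,::-1])
E
```

```text
t 10.08 tcp [0.4617 0.1609 0.0178] gap 0.0854 F [0.34 0.23 0.76] q [0.09 0.8  0.18 1.55 0.12 0.17]
tool x [-0.566  0.063 -0.822] y [ 0.113  0.994 -0.001] turn [-0.03  0.27  0.07] shift cm [ 0.1   0.05 -0.05] after turn [ 0.1   0.05 -0.05]
```

View pics/w7.png

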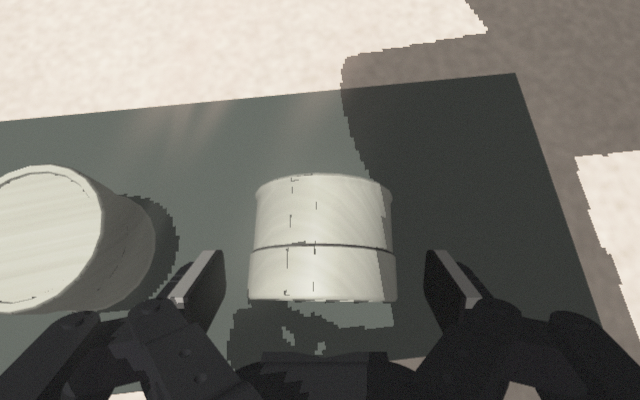

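The tin sits between the pads, with tin B well clear of the left finger. Closing.

Request:
drive_tool(
  plan=[
    [[0, 0, 0, 0, 0, 0, 0], [0, 0, 0, 0, 0, 0, 0], [0, 0, 0, 0, 0, 0, 0], [0, 0, 0, 0, 0, 0, 0], [0, 0, 0, 0, 0, 0, 0]],
  ],
  squeeze=60,
)

```text
clock: 10.55
tcp_pos: [0.4655, 0.1606, 0.0205]
orientation: [0.466, 0.051, 0.883, -0.027]
wrist_force: [2.5, -0.5, 8.0]
finger_gap: 0.0617
```

Request:
drive_tool(
  plan=[
    [[-1, 0, 0, 0, 0, 0, 0], [-2, 0, 0, 0, 0, 0, 0], [-3, 0, 0, 0, 0, 0, 0], [-3, 0, 0, 0, 0, 0, 0], [-3, 0, 0, 0, 0, 0, 0]],
  ],
)

```text
clock: 10.97
tcp_pos: [0.5324, 0.1527, 0.1184]
orientation: [0.465, 0.05, 0.884, -0.027]
wrist_force: [1.7, -0.6, -3.3]
finger_gap: 0.061
```

```bash
python3 - <<'E'
from h import *
s=env.get_state();pose((0.45,0.175,0.15),83.5,-55,s)
im=env.read_camera("wrist");cv2.imwrite("pics/w8.png",im[:,:,::-1])
E
```

```text
t 10.97 tcp [0.5324 0.1527 0.1184] gap 0.061 F [ 1.67 -0.56 -3.31] q [0.07 0.87 0.58 1.88 0.1  0.15]
tool x [-0.563  0.064 -0.824] y [ 0.114  0.994 -0.001] turn [-2.000e-02 -8.953e+01  5.000e-02] shift cm [ 2.18  1.28 -8.74] after turn [-8.72  1.28 -2.25]
```

View pics/w8.png

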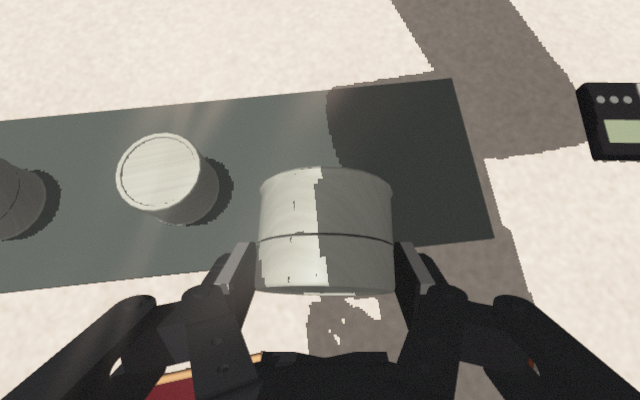

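The tin is gripped and lifted, though the 61 mm gap says the pads sit about 10 mm off its axis, so I rotate it gently. Turning it upright, −90° about the jaw axis.

Request:
drive_tool(
  plan=[
    [[0, 0, 0, 0, -3, 0, 0], [0, 0, 0, 0, -5, 0, 0], [0, 0, 0, 0, -5, 0, 0], [0, 0, 0, 0, -5, 0, 0], [0, 0, 0, 0, -5, 0, 0]],
  ],
)

```text
clock: 11.43
tcp_pos: [0.5323, 0.1528, 0.1178]
orientation: [0.633, 0.044, 0.772, -0.036]
wrist_force: [0.7, 0.6, -3.4]
finger_gap: 0.0612
```

Request:
drive_tool(
  plan=[
    [[0, 0, 0, 0, -5, 0, 0], [0, 0, 0, 0, -5, 0, 0], [0, 0, 0, 0, -5, 0, 0], [0, 0, 0, 0, -5, 0, 0], [0, 0, 0, 0, -5, 0, 0]],
  ],
)

```text
clock: 11.85
tcp_pos: [0.5314, 0.1529, 0.1185]
orientation: [0.785, 0.035, 0.617, -0.045]
wrist_force: [0.2, 0.4, -3.3]
finger_gap: 0.0612
```

Request:
drive_tool(
  plan=[
    [[0, 0, 0, 0, -5, 0, 0], [0, 0, 0, 0, -5, 0, 0], [0, 0, 0, 0, -5, 0, 0], [0, 0, 0, 0, -5, 0, 0], [0, 0, 0, 0, -5, 0, 0]],
  ],
)

```text
clock: 12.27
tcp_pos: [0.5306, 0.1529, 0.1183]
orientation: [0.9, 0.025, 0.433, -0.051]
wrist_force: [0.3, -0.6, -3.7]
finger_gap: 0.0611
```

Request:
drive_tool(
  plan=[
    [[0, 0, 0, 0, -5, 0, 0], [0, 0, 0, 0, -5, 0, 0], [0, 0, 0, 0, -5, 0, 0], [0, 0, 0, 0, -2, 0, 0], [0, 0, 0, 0, 0, 0, 0]],
  ],
)

```text
clock: 12.68
tcp_pos: [0.5572, 0.1781, 0.1447]
orientation: [0.945, 0.013, 0.319, -0.066]
wrist_force: [-0.0, -0.1, -2.7]
finger_gap: 0.0611
```

```bash
python3 - <<'E'
from h import *
s=env.get_state();pose((0.45,0.175,0.15),83.5,-55,s)
for n in("wrist","scene"):
    im=env.read_camera(n);cv2.imwrite(f"pics/{n}9.png",im[:,:,::-1])
im=cv2.imread("pics/scene9.png");cv2.imwrite("pics/scene9c.png",cv2.resize(im[60:260,200:480],None,fx=2.8,fy=2.8,interpolation=cv2.INTER_CUBIC))
E
```

```text
t 12.68 tcp [0.5572 0.1781 0.1447] gap 0.0611 F [-0.01 -0.07 -2.74] q [ 0.41 -0.03 -1.02 -0.27 -0.43  0.34]
tool x [ 0.787 -0.116 -0.606] y [ 0.133  0.991 -0.017] turn [ 0.13 -2.29  1.49] shift cm [-8.73 -1.73 -6.01] after turn [-9.   -1.52 -5.65]
```

View pics/wrist9.png

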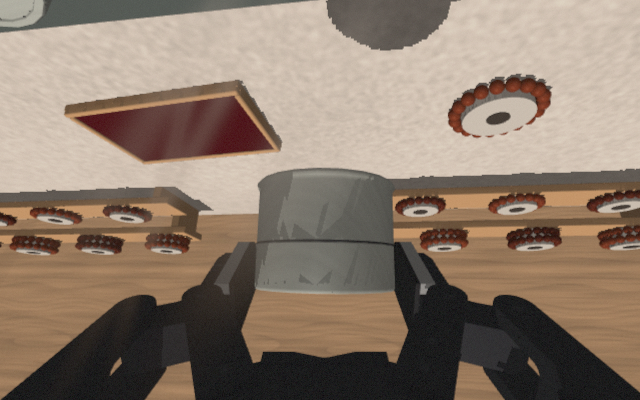

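View pics/scene9c.png

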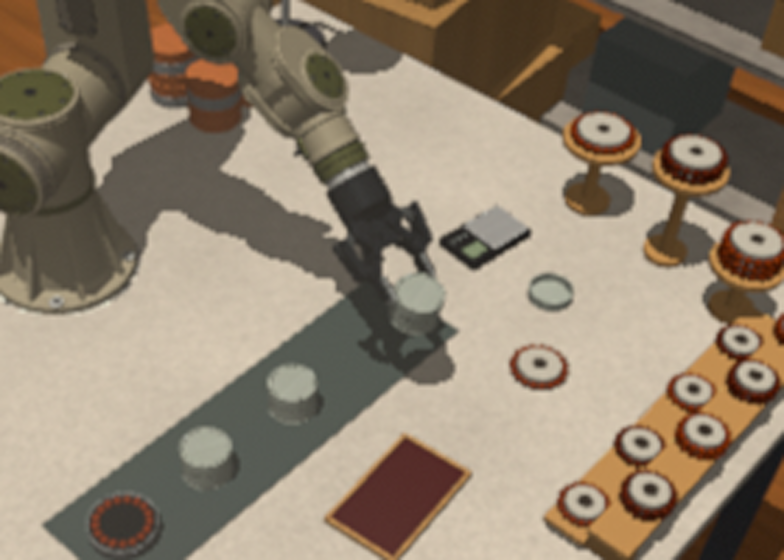

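The tin is now upright with the lid on top: the seam sits nearer the top and the light lid face shows in the scene view. Joint 3 is at its limit, though, so I swing the tool sideways about the vertical so the wrist comes from the left, which unfolds the arm before I place the tin.

Request:
drive_tool(
  plan=[
    [[0, 0, 0, 3.8, 0, -5.2, 0], [0, 0, 0, 3.8, 0, -5.2, 0], [0, 0, 0, 3.8, 0, -5.2, 0], [0, 0, 0, 3.8, 0, -5.2, 0], [0, 0, 0, 3.8, 0, -5.2, 0]],
  ],
)

```text
clock: 13.2
tcp_pos: [0.5556, 0.1759, 0.1439]
orientation: [0.891, 0.096, 0.3, -0.328]
wrist_force: [-0.0, -0.0, -3.8]
finger_gap: 0.0608
```

Request:
drive_tool(
  plan=[
    [[0, 0, 0, 3.8, 0, -5.2, 0], [0, 0, 0, 3.8, 0, -5.2, 0], [0, 0, 0, 3.8, 0, -5.2, 0], [0, 0, 0, 0, 0, 0, 0], [0, 0, 0, 0, 0, 0, 0]],
  ],
)

```text
clock: 13.62
tcp_pos: [0.5577, 0.1767, 0.1409]
orientation: [0.832, 0.136, 0.281, -0.458]
wrist_force: [-0.3, -0.4, -2.8]
finger_gap: 0.0616
```

```bash
python3 - <<'E'
from h import *
s=env.get_state();M=rot(s).as_matrix();y=np.degrees(np.arctan2(M[1,1],M[0,1]));print(y)
pose((0.46,0.18,0.08),y,-55.5,s)
E
```

```text
32.92454935612305
t 13.62 tcp [0.5577 0.1767 0.1409] gap 0.0616 F [-0.34 -0.38 -2.77] q [ 0.63  0.48 -0.21  0.98 -0.93  1.66]
tool x [ 0.422 -0.685 -0.593] y [ 0.839  0.543 -0.031] turn [ 1.44 -1.91  1.02] shift cm [-0.74 -7.83 -8.42] after turn [-1.16 -8.02 -8.19]
```

Request:
drive_tool(
  plan=[
    [[0, 0, 0, 1.4, -1.9, 1, 0], [-0.4, -2.7, -2.7, 0, 0, 0, 0], [-0.4, -2.7, -2.7, 0, 0, 0, 0], [-0.4, -2.6, -2.8, 0, 0, 0, 0], [0, 0, 0, 0, 0, 0, 0]],
  ],
)

```text
clock: 14.03
tcp_pos: [0.4514, 0.1771, 0.0782]
orientation: [0.839, 0.138, 0.263, -0.456]
wrist_force: [-0.7, -0.6, -4.0]
finger_gap: 0.0608
```

```bash
python3 - <<'E'
from h import *
s=env.get_state();pose((0.46,0.18,0.035),32.9,-55.5,s)
for n in("wrist","scene"):
    im=env.read_camera(n);cv2.imwrite(f"pics/{n}10.png",im[:,:,::-1])
im=cv2.imread("pics/scene10.png");cv2.imwrite("pics/scene10c.png",cv2.resize(im[60:260,240:440],None,fx=3,fy=3,interpolation=cv2.INTER_CUBIC))
E
```

```text
t 14.03 tcp [0.4514 0.1771 0.0782] gap 0.0608 F [-0.67 -0.62 -4.03] q [ 0.77  0.49 -0.42  0.93 -0.94  1.89]
tool x [ 0.445 -0.693 -0.568] y [ 0.838  0.546 -0.009] turn [ 0.55 -0.08  0.13] shift cm [ 2.63  0.92 -3.42] after turn [ 2.62  0.88 -3.43]
```

View pics/wrist10.png

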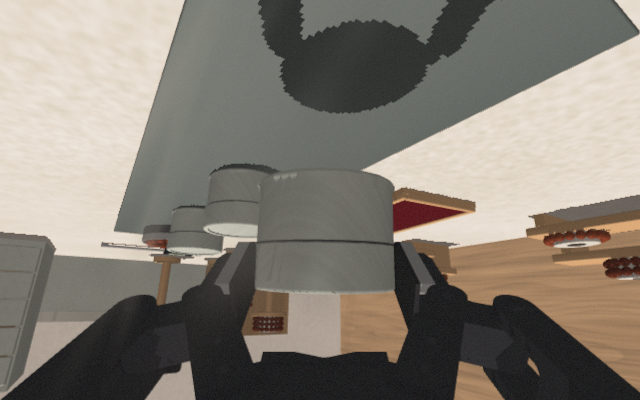

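View pics/scene10c.png

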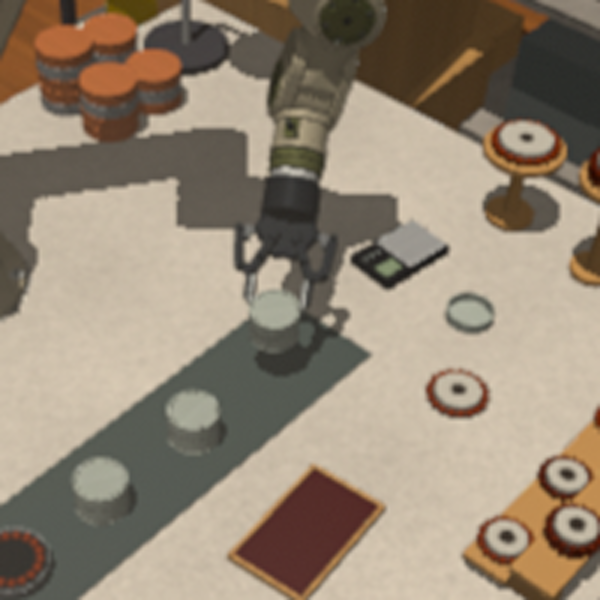

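In the wrist view (which is inverted here) the held tin has the same seam order as the upright ones behind it, so it is lid up, and level. Lowering.

Request:
drive_tool(
  plan=[
    [[0.6, 0.3, -1, 0.5, 0, 0, 0], [1, 0.3, -1.3, 0, 0, 0, 0], [1, 0.3, -1.1, 0, 0, 0, 0], [0, 0, 0, 0, 0, 0, 0], [0, 0, 0, 0, 0, 0, 0]],
  ],
)

```text
clock: 14.55
tcp_pos: [0.4686, 0.183, 0.0391]
orientation: [0.838, 0.146, 0.257, -0.458]
wrist_force: [-1.0, -0.6, -3.5]
finger_gap: 0.0609
```

```bash
python3 - <<'E'
from h import *
s=env.get_state();pose((0.46,0.18,0.024),32.9,-55.5,s)
im=env.read_camera("wrist");cv2.imwrite(f"pics/w11.png",im[:,:,::-1])
E
```

```text
t 14.55 tcp [0.4686 0.183  0.0391] gap 0.0609 F [-0.98 -0.57 -3.5 ] q [ 0.75  0.56 -0.42  0.84 -0.95  1.89]
tool x [ 0.448 -0.692 -0.565] y [0.843 0.538 0.01 ] turn [-0.68  0.07 -0.03] shift cm [ 0.67 -0.9  -1.36] after turn [ 0.68 -0.89 -1.37]
```

View pics/w11.png

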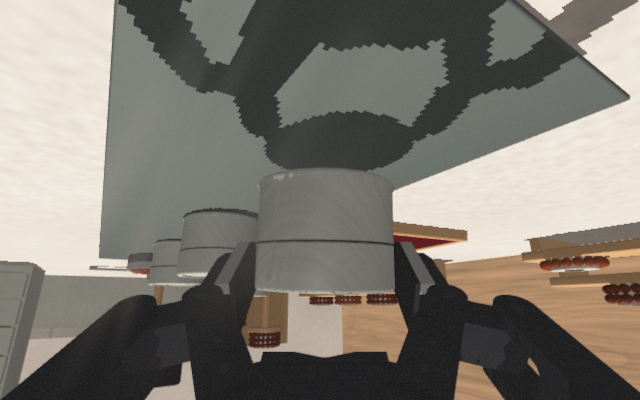

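The base is now close above its shadow. Lowering in small steps while watching the force.

Request:
drive_tool(
  plan=[
    [[0.3, 0, -0.4, -0.7, 0, 0, 0], [0.3, 0, -0.4, 0, 0, 0, 0], [0.1, 0, -0.2, 0, 0, 0, 0], [0, 0, 0, 0, 0, 0, 0], [0, 0, 0, 0, 0, 0, 0]],
  ],
)

```text
clock: 15.02
tcp_pos: [0.468, 0.1833, 0.0268]
orientation: [0.839, 0.141, 0.26, -0.456]
wrist_force: [-0.5, -0.1, -3.4]
finger_gap: 0.0613
```

Request:
drive_tool(
  plan=[
    [[0.1, 0, -0.2, 0, 0, 0, 0], [0, 0, 0, 0, 0, 0, 0], [0.1, 0, -0.2, 0, 0, 0, 0], [0, 0, 0, 0, 0, 0, 0], [0, 0, 0, 0, 0, 0, 0]],
  ],
)

```text
clock: 15.43
tcp_pos: [0.4682, 0.1843, 0.0231]
orientation: [0.84, 0.141, 0.26, -0.456]
wrist_force: [-2.0, 3.1, 3.3]
finger_gap: 0.0611
```

```bash
python3 - <<'E'
from h import *
s=env.get_state();pose((0.46,0.18,0.020),32.9,-55.5,s)
im=env.read_camera("wrist");cv2.imwrite(f"pics/w12.png",im[:,:,::-1])
E
```

```text
t 15.43 tcp [0.4682 0.1843 0.0231] gap 0.0611 F [-1.98  3.12  3.31] q [ 0.76  0.59 -0.43  0.81 -0.95  1.88]
tool x [ 0.45  -0.692 -0.565] y [0.838 0.545 0.   ] turn [ 0.07  0.13 -0.12] shift cm [ 0.1  -0.92 -0.3 ] after turn [ 0.11 -0.92 -0.3 ]
```

View pics/w12.png

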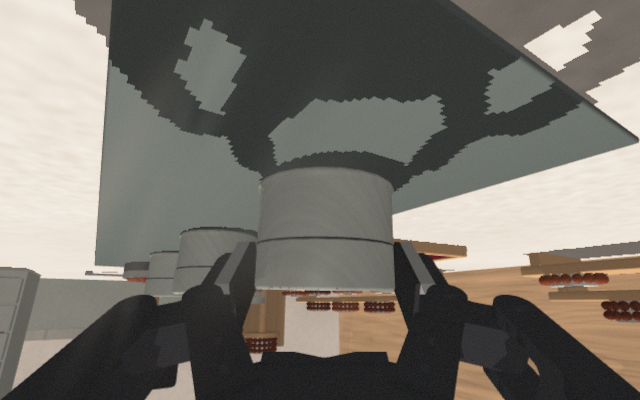

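The tin is down: the vertical force went from −3.4 to +3.3 N. Releasing and backing out along the tool axis.

Request:
drive_tool(
  plan=[
    [[0, 0, 0, 0, 0, 0, 0.9], [0, 0, 0, 0, 0, 0, 1], [0, 0, 0, 0, 0, 0, 1], [0, 0, 0, 0, 0, 0, 1], [0, 0, 0, 0, 0, 0, 1]],
  ],
)

```text
clock: 15.9
tcp_pos: [0.4676, 0.1836, 0.0223]
orientation: [0.839, 0.141, 0.26, -0.456]
wrist_force: [-1.0, 0.1, -0.9]
finger_gap: 0.0855
```

```bash
python3 - <<'E'
from h import *
s=env.get_state();pose((0.46,0.18,0.020),32.9,-55.5,s)
im=env.read_camera("wrist");cv2.imwrite(f"pics/w13.png",im[:,:,::-1])
E
```

```text
t 15.9 tcp [0.4676 0.1836 0.0223] gap 0.0855 F [-0.97  0.15 -0.86] q [ 0.76  0.59 -0.43  0.81 -0.95  1.88]
tool x [ 0.448 -0.692 -0.565] y [ 0.839  0.544 -0.001] turn [ 0.12  0.09 -0.02] shift cm [ 0.04 -0.84 -0.26] after turn [ 0.04 -0.84 -0.26]
```

View pics/w13.png

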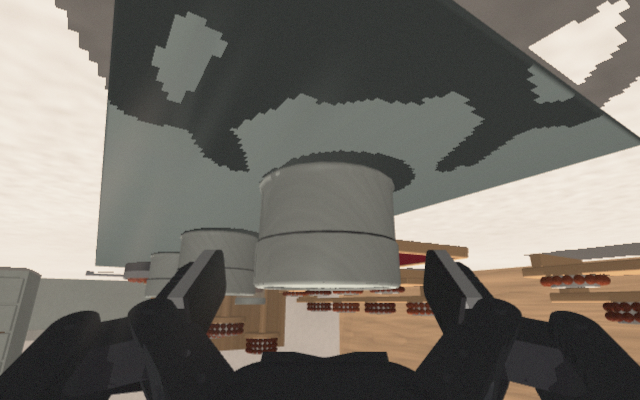

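Released, and the tin stands on its own. Backing out and returning to vertical.

Request:
drive_tool(
  plan=[
    [[-1.5, 0, 0, 0, 0, 0, 1], [-3, 0, 0, 0, 0, 0, 1], [-4, 0, 0, 0, 0, 0, 1], [-4, 0, 0, 0, 0, 0, 1], [-4, 0, 0, 0, 4, 0, 1]],
  ],
)

```text
clock: 16.37
tcp_pos: [0.3912, 0.2983, 0.114]
orientation: [0.83, 0.153, 0.29, -0.452]
wrist_force: [0.7, 1.6, -1.4]
finger_gap: 0.0853
```

Request:
drive_tool(
  plan=[
    [[-2, 0, 0, 0, 7, 0, 1], [0, 0, 0, 0, 7, 0, 1], [0, 0, 0, 0, 7, 0, 1], [0, 0, 0, 0, 7, 0, 1], [0, 0, 0, 0, 7, 0, 1]],
  ],
)

```text
clock: 16.78
tcp_pos: [0.3854, 0.3126, 0.1296]
orientation: [0.704, 0.287, 0.527, -0.38]
wrist_force: [0.4, -0.1, -0.7]
finger_gap: 0.0853
```

Request:
drive_tool(
  plan=[
    [[0, 0, 0, 0, 7, 0, 1], [0, 0, 0, 0, 7, 0, 1], [0, 0, 0, 0, 2.5, 0, 1], [0, 0, 0, 7, 0, 0, 1], [0, 0, 0, 7, 0, 0, 1]],
  ],
)

```text
clock: 17.2
tcp_pos: [0.3858, 0.3098, 0.1284]
orientation: [0.574, 0.413, 0.573, -0.414]
wrist_force: [-0.5, 0.2, -0.3]
finger_gap: 0.0849
```

Request:
drive_tool(
  plan=[
    [[0, 0, 0, 7, 0, 0, 1], [0, 0, 0, 7, 0, 0, 1], [0, 0, 0, 5, 0, 0, 1], [0, 0, 0, 0, 0, 0, 1], [0, 0, 0, 0, 0, 0, 1]],
  ],
)

```text
clock: 17.62
tcp_pos: [0.385, 0.311, 0.128]
orientation: [0.501, 0.499, 0.5, -0.5]
wrist_force: [0.6, 0.7, 0.8]
finger_gap: 0.0851
```

```bash
python3 - <<'E'
from h import *
s=env.get_state();togo((0.455,0.0293,0.16),0,s)
im=env.read_camera("wrist");cv2.imwrite(f"pics/w14.png",im[:,:,::-1])
E
```

```text
t 17.62 tcp [0.385 0.311 0.128] gap 0.0851 F [0.55 0.65 0.84] T [0.022 0.004 0.016]
yaw of tool y 0.14 x-axis [-3.0e-04 -2.3e-03 -1.0e+00]
turn (tool rotvec deg) [0.14 0.13 0.02]
shift cm now-axes [-3.14  6.93 28.19]  after-turn axes [-3.2   7.   28.17]
```

View pics/w14.png

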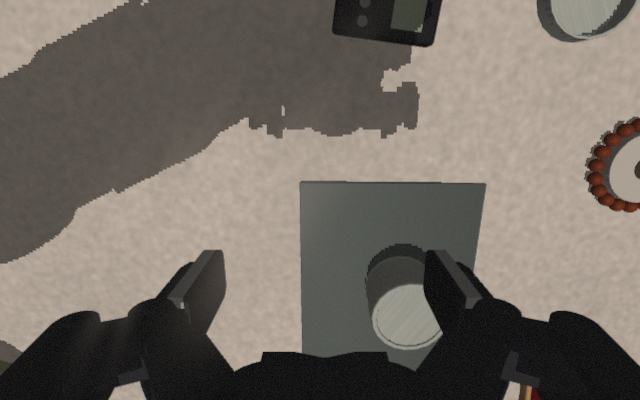

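Tin C stands upright on the mat with its lid at about (408,316). Next is tin B.

Request:
drive_tool(
  plan=[
    [[-1, 0.9, 3.5, 0, 0, 0, 1], [-1, 0.9, 3.5, 0, 0, 0, 1], [-1, 0.9, 3.5, 0, 0, 0, 1], [0, 0.9, 3.5, 0, 0, 0, 1], [0, 0.9, 3.5, 0, 0, 0, 1]],
  ],
)

```text
clock: 18.08
tcp_pos: [0.4308, 0.1349, 0.1593]
orientation: [0.502, 0.499, 0.5, -0.499]
wrist_force: [0.9, 0.7, -0.1]
finger_gap: 0.0854
```

Request:
drive_tool(
  plan=[
    [[0, 0.9, 3.5, 0, 0, 0, 1], [0, 0.9, 3.5, 0, 0, 0, 1], [0, 0.7, 3.5, 0, 0, 0, 1], [0, 0, 0, 0, 0, 0, 1], [0, 0, 0, 0, 0, 0, 1]],
  ],
)

```text
clock: 18.5
tcp_pos: [0.4554, 0.0295, 0.1586]
orientation: [-0.5, -0.5, -0.499, 0.501]
wrist_force: [0.2, 0.2, -0.8]
finger_gap: 0.0853
```

```bash
python3 - <<'E'
from h import *
s=env.get_state();togo((0.4545,0.0293,0.06),0,s)
im=env.read_camera("wrist");cv2.imwrite(f"pics/w15.png",im[:,:,::-1])
E
```

```text
t 18.5 tcp [0.4554 0.0295 0.1586] gap 0.0853 F [ 0.16  0.17 -0.77] T [ 0.043  0.031 -0.029]
yaw of tool y -0.15 x-axis [-2.0e-04 -1.8e-03 -1.0e+00]
turn (tool rotvec deg) [-0.15  0.1   0.01]
shift cm now-axes [ 9.86 -0.09  0.01]  after-turn axes [ 9.86 -0.09  0.02]
```

View pics/w15.png

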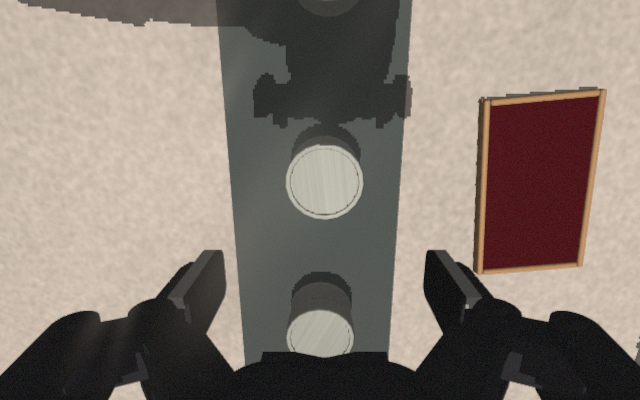

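```bash
python3 - <<'E'
from h import *
lids(env.get_state(),cv2.imread("pics/w15.png")[:,:,::-1],[(324,181)])
E
```

```text
lid px ((323.9156799316406, 181.71194458007812), 39.151336669921875) world [0.4538 0.0301] r 0.0332
```

Request:
drive_tool(
  plan=[
    [[4, -0.1, 0, 0, 0, 0, 1], [4, 0, 0, 0, 0, 0, 1], [2.5, 0, 0, 0, 0, 0, 1], [0, 0, 0, 0, 0, 0, 1], [0, 0, 0, 0, 0, 0, 1]],
  ],
  squeeze=100,
)

```text
clock: 18.97
tcp_pos: [0.4523, 0.0325, 0.0529]
orientation: [0.5, 0.498, 0.501, -0.501]
wrist_force: [0.1, 0.5, 0.8]
finger_gap: 0.0854
```

```bash
python3 - <<'E'
from h import *
togo((0.4545,0.0293,0.010),0)
E
```

```text
t 18.97 tcp [0.4523 0.0325 0.0529] gap 0.0854 F [0.07 0.49 0.81] T [-0.011 -0.047 -0.06 ]
yaw of tool y 0.17 x-axis [-0.0038 -0.0013 -1.    ]
turn (tool rotvec deg) [0.17 0.08 0.22]
shift cm now-axes [4.29 0.23 0.32]  after-turn axes [4.29 0.22 0.32]
```

Request:
drive_tool(
  plan=[
    [[1.5, 0.1, 0.1, 0, 0, 0, 1], [1.5, 0, 0.1, 0, 0, 0, 1], [1, 0, 0, 0, 0, 0, 1], [0, 0, 0, 0, 0, 0, 1], [0, 0, 0, 0, 0, 0, 1]],
  ],
)

```text
clock: 19.38
tcp_pos: [0.4563, 0.0295, 0.0153]
orientation: [0.501, 0.5, 0.499, -0.5]
wrist_force: [0.2, 0.1, -0.0]
finger_gap: 0.0858
```

```bash
python3 - <<'E'
from h import *
togo((0.4540,0.0298,0.010),0)
E
```

```text
t 19.38 tcp [0.4563 0.0295 0.0153] gap 0.0858 F [ 0.23  0.12 -0.02] T [-0.007  0.034  0.01 ]
yaw of tool y 0.08 x-axis [ 0.0019 -0.002  -1.    ]
turn (tool rotvec deg) [ 0.08  0.12 -0.11]
shift cm now-axes [ 0.53 -0.23 -0.04]  after-turn axes [ 0.53 -0.23 -0.03]
```

Request:
drive_tool(
  plan=[
    [[0.4, -0.2, 0, 0, 0, 0, 1], [0, 0, 0, 0, 0, 0, 0], [0, 0, 0, 0, 0, 0, 0], [0, 0, 0, 0, 0, 0, 0], [0, 0, 0, 0, 0, 0, 0]],
  ],
  squeeze=100,
)

```text
clock: 19.8
tcp_pos: [0.4541, 0.0291, 0.0119]
orientation: [0.501, 0.5, 0.499, -0.5]
wrist_force: [-5.4, 0.1, 16.8]
finger_gap: 0.0641
```

Request:
drive_tool(
  plan=[
    [[0, 0, 0, 0, 0, 0, 0], [-1, 0, 0, 0, 0, 0, 0], [-3, 0, 0, 0, 0, 0, 0], [-4, 0, 0, 0, 0, 0, 0], [-4, 0, 0, 0, 0, 0, 0]],
  ],
)

```text
clock: 20.22
tcp_pos: [0.4512, 0.0294, 0.1303]
orientation: [-0.499, -0.499, -0.501, 0.501]
wrist_force: [1.5, -0.1, -3.2]
finger_gap: 0.0635
```

Request:
drive_tool(
  plan=[
    [[-2, 0, 0, 0, 0, 0, 0], [0, 0, 0, 0, 0, 0, 0], [0, 0, 0, 0, 0, 0, 0], [0, 0, 0, 0, 0, 0, 0], [0, 0, 0, 0, 0, 0, 0]],
  ],
)

```text
clock: 20.63
tcp_pos: [0.4514, 0.0294, 0.1477]
orientation: [-0.499, -0.499, -0.501, 0.501]
wrist_force: [0.8, 0.2, -3.1]
finger_gap: 0.0635
```

```bash
python3 - <<'E'
from h import *
togo(None)
im=env.read_camera("wrist");cv2.imwrite(f"pics/w16.png",im[:,:,::-1])
ring(6)
E
```

```text
t 20.63 tcp [0.4514 0.0294 0.1477] gap 0.0635 F [ 0.78  0.22 -3.08] T [0.032 0.018 0.089]
yaw of tool y -0.0 x-axis [-0.004  -0.0014 -1.    ]
turn (tool rotvec deg) [0.   0.08 0.23]
20.68 [-0.08 -0.08 -4.08] [ 0.025  0.042 -0.018] [0.4515 0.0294 0.1477]
20.73 [-0.45  0.4  -3.29] [-0.012  0.    -0.044] [0.4517 0.0294 0.1479]
20.78 [-0.02 -0.77 -2.58] [-0.038  0.002  0.01 ] [0.4519 0.0294 0.1481]
20.83 [-0.84 -0.53 -3.29] [ 0.015 -0.015 -0.001] [0.4522 0.0293 0.1484]
20.88 [ 0.31  1.19 -3.  ] [-0.006  0.004 -0.022] [0.4525 0.0293 0.1487]
20.93 [-0.67  0.34 -3.07] [ 0.002 -0.015 -0.036] [0.4527 0.0293 0.149 ]
std F [0.47 0.77 0.26] std T [0.02  0.009 0.018]
```

View pics/w16.png

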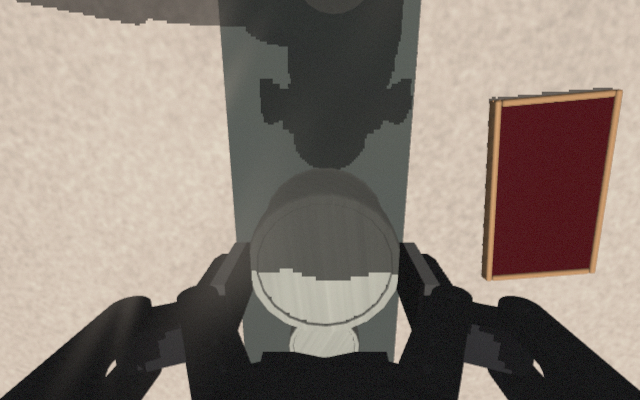

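Tin B is held squarely. Shaking it along the jaw direction only.

Request:
drive_tool(
  plan=[
    [[0, 1.5, 0, 0, 0, 0, 0], [0, -3, 0, 0, 0, 0, 0], [0, 3, 0, 0, 0, 0, 0], [0, -3, 0, 0, 0, 0, 0], [0, 3, 0, 0, 0, 0, 0]],
  ],
)

```text
clock: 21.4
tcp_pos: [0.449, 0.0313, 0.1419]
orientation: [0.493, 0.493, 0.508, -0.507]
wrist_force: [-16.5, -0.3, -6.4]
finger_gap: 0.0633
```

Request:
drive_tool(
  plan=[
    [[0, -3, 0, 0, 0, 0, 0], [0, 3, 0, 0, 0, 0, 0], [0, -3, 0, 0, 0, 0, 0], [0, 3, 0, 0, 0, 0, 0], [0, -3, 0, 0, 0, 0, 0]],
  ],
)

```text
clock: 21.82
tcp_pos: [0.4423, 0.0288, 0.1425]
orientation: [-0.498, -0.498, -0.502, 0.502]
wrist_force: [0.4, -1.1, -4.8]
finger_gap: 0.0629
```

Request:
drive_tool(
  plan=[
    [[0, 3, 0, 0, 0, 0, 0], [0, -3, 0, 0, 0, 0, 0], [0, 3, 0, 0, 0, 0, 0], [0, -3, 0, 0, 0, 0, 0], [0, 1.5, 0, 0, 0, 0, 0]],
  ],
)

```text
clock: 22.23
tcp_pos: [0.4425, 0.0303, 0.1437]
orientation: [0.495, 0.495, 0.505, -0.505]
wrist_force: [-9.8, -5.3, -2.7]
finger_gap: 0.063
```

```bash
python3 - <<'E'
from h import *
ring(12)
print(env.get_state()['finger_gap'])
E
```

```text
22.23 [-9.85 -5.29 -2.68] [-0.732  1.234  0.036] [0.4425 0.0303 0.1437]
22.28 [ 5.88 -0.14 -1.94] [-0.036 -0.566  0.017] [0.4508 0.0295 0.1463]
22.33 [ 0.88 -0.24 -2.11] [ 0.013 -0.109 -0.009] [0.4529 0.0293 0.1481]
22.38 [ 1.04 -0.14 -3.41] [-0.009 -0.009  0.045] [0.4536 0.0292 0.1492]
22.43 [ 1.09 -0.07 -3.04] [-0.033 -0.031  0.037] [0.4538 0.0292 0.1499]
22.48 [-0.52 -0.79 -4.15] [-0.037  0.002  0.046] [0.4538 0.0292 0.1503]
22.53 [-0.45  0.13 -2.76] [-0.037 -0.003 -0.009] [0.4538 0.0292 0.1504]
22.58 [-0.35  0.07 -1.81] [-0.043 -0.011 -0.009] [0.4537 0.0292 0.1505]
22.63 [-0.21 -1.35 -1.77] [-0.02   0.014 -0.031] [0.4536 0.0292 0.1505]
22.68 [ 0.27 -0.95 -2.63] [ 0.    -0.029 -0.011] [0.4535 0.0292 0.1504]
22.73 [ 0.59  0.53 -3.63] [-0.032  0.024 -0.098] [0.4534 0.0292 0.1503]
22.78 [-0.3   0.19 -2.85] [-0.005  0.018 -0.026] [0.4533 0.0292 0.1502]
std F [0.62 0.56 0.74] std T [0.018 0.036 0.041]
0.06266103719175321
```

A sideways force of −5.3 N (Tx −0.73 Nm) appeared in a pure x shake of tin B, which looks like a ball knocking. I'll repeat with variations for certainty.

Request:
drive_tool(
  plan=[
    [[0, 2, 0, 0, 0, 0, 0], [0, -3, 0, 0, 0, 0, 0], [0, 3, 0, 0, 0, 0, 0], [0, -3, 0, 0, 0, 0, 0], [0, 1, 0, 0, 0, 0, 0]],
  ],
)

```text
clock: 23.25
tcp_pos: [0.4444, 0.0302, 0.1446]
orientation: [0.496, 0.496, 0.504, -0.504]
wrist_force: [-3.5, 0.6, -3.6]
finger_gap: 0.0629
```

```bash
python3 - <<'E'
from h import *
ring(4)
E
```

```text
23.25 [-3.49  0.64 -3.59] [0.027 0.162 0.033] [0.4444 0.0302 0.1446]
23.3 [ 2.7   0.1  -2.17] [ 0.029 -0.291  0.027] [0.4506 0.0296 0.1468]
23.35 [ 1.19 -0.44 -2.78] [ 0.017 -0.088  0.057] [0.4528 0.0293 0.1485]
23.4 [ 0.07 -0.39 -2.1 ] [-0.021 -0.094  0.053] [0.4536 0.0292 0.1496]
std F [0.56 0.03 0.34] std T [0.019 0.003 0.002]
```

Request:
drive_tool(
  plan=[
    [[0, 2, 0, 0, 0, 0, 0], [0, -3, 0, 0, 0, 0, 0], [0, 3, 0, 0, 0, 0, 0], [0, -3, 0, 0, 0, 0, 0], [0, 1, 0, 0, 0, 0, 0]],
  ],
)

```text
clock: 23.87
tcp_pos: [0.4456, 0.0301, 0.1458]
orientation: [-0.497, -0.496, -0.503, 0.503]
wrist_force: [-1.8, 1.3, -3.1]
finger_gap: 0.0632
```

```bash
python3 - <<'E'
from h import *
ring(4)
E
```

```text
23.87 [-1.82  1.3  -3.11] [-0.014  0.218 -0.008] [0.4456 0.0301 0.1458]
23.92 [ 3.54 -1.42 -2.17] [-0.09  -0.346 -0.004] [0.4516 0.0294 0.148 ]
23.97 [ 1.08 -0.37 -3.64] [ 0.02  -0.045 -0.016] [0.4537 0.0292 0.1496]
24.02 [ 0.67  0.6  -1.91] [ 0.026 -0.075 -0.017] [0.4544 0.0291 0.1505]
std F [0.2  0.48 0.87] std T [0.003 0.015 0.001]
```

Request:
drive_tool(
  plan=[
    [[0, 2, 0, 0, 0, 0, 0], [0, -3, 0, 0, 0, 0, 0], [0, 3, 0, 0, 0, 0, 0], [0, -3, 0, 0, 0, 0, 0], [0, 1, 0, 0, 0, 0, 0]],
  ],
)

```text
clock: 24.48
tcp_pos: [0.4458, 0.03, 0.1461]
orientation: [-0.497, -0.497, -0.503, 0.503]
wrist_force: [-3.0, -0.2, -4.3]
finger_gap: 0.0627
```

```bash
python3 - <<'E'
from h import *
ring(4)
E
```

```text
24.48 [-3.02 -0.17 -4.28] [-0.006  0.206 -0.028] [0.4458 0.03   0.1461]
24.53 [ 2.99 -0.38 -3.01] [-0.048 -0.333  0.065] [0.4519 0.0294 0.1484]
24.58 [ 0.76  0.76 -1.74] [-0.019 -0.094 -0.022] [0.4539 0.0291 0.1499]
24.63 [ 0.35 -0.41 -2.43] [ 0.066 -0.005 -0.038] [0.4546 0.0291 0.1508]
std F [0.21 0.59 0.34] std T [0.043 0.045 0.008]
```

The evidence is suggestive but not conclusive. As a second, independent test I tilt the tin ±4° about the jaw axis: a free ball rolls across, and the static moment should then step by about 0.054 Nm more than for a packed tin (about 0.056 Nm).

Request:
drive_tool(
  plan=[
    [[0, 0, 0, 0, 4, 0, 0], [0, 0, 0, 0, 0, 0, 0], [0, 0, 0, 0, 0, 0, 0], [0, 0, 0, 0, 0, 0, 0], [0, 0, 0, 0, 0, 0, 0]],
  ],
)

```text
clock: 25.1
tcp_pos: [0.4535, 0.0293, 0.1502]
orientation: [0.483, 0.517, 0.516, -0.483]
wrist_force: [0.6, -0.4, -3.4]
finger_gap: 0.0629
```

```bash
cat >> h.py <<'E'
def avg(n=14):
    A=[]
    for i in range(n):
        env.read_camera("wrist");s=env.get_state();A.append(np.r_[s['wrist_force'],s['ft_torque']])
    A=np.array(A);x=rot(s).as_matrix()[:,0];print("clock",round(s['clock'],2),"mean",A.mean(0).round(3),"sem",(A.std(0)/np.sqrt(n)).round(3),"toolx",x.round(4),"tcp",s['tcp_pos'].round(4))
E
python3 -c "
from h import *
avg()"
```

```text
clock 25.8 mean [ 0.125 -0.064 -3.206 -0.079 -0.004 -0.004] sem [0.117 0.15  0.102 0.008 0.007 0.005] toolx [-2.000e-04  6.780e-02 -9.977e-01] tcp [0.4531 0.0292 0.1496]
```

Request:
drive_tool(
  plan=[
    [[0, 0, 0, 0, -4, 0, 0], [0, 0, 0, 0, -4, 0, 0], [0, 0, 0, 0, 0, 0, 0], [0, 0, 0, 0, 0, 0, 0], [0, 0, 0, 0, 0, 0, 0]],
  ],
)

```text
clock: 26.22
tcp_pos: [0.4531, 0.0295, 0.1496]
orientation: [0.517, 0.482, 0.482, -0.517]
wrist_force: [0.2, -0.3, -3.1]
finger_gap: 0.0628
```

```bash
python3 -c "
from h import *
avg()"
```

```text
clock 26.92 mean [ 0.043 -0.267 -3.357  0.102  0.005  0.012] sem [0.133 0.086 0.151 0.007 0.006 0.009] toolx [-1.000e-04 -7.160e-02 -9.974e-01] tcp [0.4531 0.0292 0.1496]
```

Without a baseline for the empty gripper this number alone is not decisive. For a rigid load the moment must scale with sin(tilt), giving about 0.89 Nm at ±20°. With a ball it comes out lower, at about 0.67.

Request:
drive_tool(
  plan=[
    [[0, 0, 0, 0, -6, 0, 0], [0, 0, 0, 0, -6, 0, 0], [0, 0, 0, 0, -4, 0, 0], [0, 0, 0, 0, 0, 0, 0], [0, 0, 0, 0, 0, 0, 0]],
  ],
)

```text
clock: 27.33
tcp_pos: [0.453, 0.0304, 0.1491]
orientation: [0.58, 0.405, 0.406, -0.579]
wrist_force: [-0.7, -0.5, -2.9]
finger_gap: 0.063
```

```bash
python3 -c "
from h import *
avg(12)"
```

```text
clock 27.93 mean [-2.700e-02 -2.790e-01 -2.909e+00  5.160e-01 -1.400e-02 -1.000e-03] sem [0.119 0.138 0.15  0.008 0.006 0.009] toolx [-1.000e-04 -3.437e-01 -9.391e-01] tcp [0.4531 0.029  0.1497]
```

Request:
drive_tool(
  plan=[
    [[0, 0, 0, 0, 6, 0, 0], [0, 0, 0, 0, 7, 0, 0], [0, 0, 0, 0, 7, 0, 0], [0, 0, 0, 0, 7, 0, 0], [0, 0, 0, 0, 7, 0, 0]],
  ],
)

```text
clock: 28.35
tcp_pos: [0.4542, 0.029, 0.1513]
orientation: [0.436, 0.559, 0.557, -0.433]
wrist_force: [-0.2, 0.4, -2.9]
finger_gap: 0.0631
```

Request:
drive_tool(
  plan=[
    [[0, 0, 0, 0, 6, 0, 0], [0, 0, 0, 0, 0, 0, 0], [0, 0, 0, 0, 0, 0, 0], [0, 0, 0, 0, 0, 0, 0], [0, 0, 0, 0, 0, 0, 0]],
  ],
)

```text
clock: 28.77
tcp_pos: [0.453, 0.03, 0.1498]
orientation: [0.407, 0.578, 0.579, -0.406]
wrist_force: [-0.9, -0.3, -3.2]
finger_gap: 0.0626
```

```bash
python3 -c "
from h import *
avg(12)"
```

```text
clock 29.37 mean [ 0.048  0.13  -3.235 -0.529 -0.023 -0.   ] sem [0.126 0.107 0.161 0.008 0.006 0.007] toolx [-2.000e-04  3.402e-01 -9.404e-01] tcp [0.4531 0.0293 0.1496]
```

The tilt result (inner slope 1.30, outer 1.53 Nm per unit sine) fits a rigid load better than a free ball, so it disagrees with the one odd shake reading. A rigid tin must repeat the same shake readings, so I level tin B and repeat the identical three-call shake.

Request:
drive_tool(
  plan=[
    [[0, 0, 0, 0, -7, 0, 0], [0, 0, 0, 0, -7, 0, 0], [0, 0, 0, 0, -6, 0, 0], [0, 0, 0, 0, 0, 0, 0], [0, 0, 0, 0, 0, 0, 0]],
  ],
)

```text
clock: 29.78
tcp_pos: [0.4528, 0.031, 0.1498]
orientation: [0.501, 0.499, 0.501, -0.499]
wrist_force: [0.7, 0.4, -3.6]
finger_gap: 0.0626
```

Request:
drive_tool(
  plan=[
    [[0, 1.5, 0, 0, 0, 0, 0], [0, -3, 0, 0, 0, 0, 0], [0, 3, 0, 0, 0, 0, 0], [0, -3, 0, 0, 0, 0, 0], [0, 3, 0, 0, 0, 0, 0]],
  ],
)

```text
clock: 30.2
tcp_pos: [0.4486, 0.0303, 0.1415]
orientation: [0.491, 0.493, 0.508, -0.507]
wrist_force: [-24.2, -3.1, 2.6]
finger_gap: 0.0632
```

Request:
drive_tool(
  plan=[
    [[0, -3, 0, 0, 0, 0, 0], [0, 3, 0, 0, 0, 0, 0], [0, -3, 0, 0, 0, 0, 0], [0, 3, 0, 0, 0, 0, 0], [0, -3, 0, 0, 0, 0, 0]],
  ],
)

```text
clock: 30.62
tcp_pos: [0.442, 0.0278, 0.1422]
orientation: [-0.496, -0.499, -0.502, 0.503]
wrist_force: [3.9, -2.0, -1.1]
finger_gap: 0.0629
```

Request:
drive_tool(
  plan=[
    [[0, 3, 0, 0, 0, 0, 0], [0, -3, 0, 0, 0, 0, 0], [0, 3, 0, 0, 0, 0, 0], [0, -3, 0, 0, 0, 0, 0], [0, 1.5, 0, 0, 0, 0, 0]],
  ],
)

```text
clock: 31.03
tcp_pos: [0.4432, 0.0293, 0.144]
orientation: [0.494, 0.496, 0.505, -0.505]
wrist_force: [-1.4, 0.3, -1.6]
finger_gap: 0.0116
```

```bash
python3 -c "
from h import *
ring(3); togo((0.454,0.0298,0.0125),0)"
```

```text
31.03 [-1.42  0.27 -1.58] [0.024 0.097 0.021] [0.4432 0.0293 0.144 ]
31.08 [ 4.57 -0.39  0.92] [-0.027 -0.309 -0.065] [0.4515 0.0284 0.1466]
31.13 [ 0.67 -0.17 -0.55] [ 0.004 -0.087  0.003] [0.4535 0.0281 0.1484]
std F [0. 0. 0.] std T [0. 0. 0.]
t 31.18 tcp [0.454  0.0281 0.1495] gap -0.0001 F [-0.03  0.42 -0.13] T [-0.047 -0.025 -0.043]
yaw of tool y -0.12 x-axis [ 1.e-04 -6.e-04 -1.e+00]
turn (tool rotvec deg) [-0.12  0.04 -0.01]
shift cm now-axes [13.7  -0.   -0.18]  after-turn axes [13.7  -0.   -0.17]
```

Tin B slipped out too (gap 0), so repeated shakes make the tin creep out of the pads. Looking.

```bash
python3 - <<'E'
from h import *
for n in("scene","top","wrist"):
    im=env.read_camera(n);cv2.imwrite(f"pics/{n}20.png",im[:,:,::-1])
im=cv2.imread("pics/top20.png");a=cv2.resize(im[140:280,200:440],None,fx=3,fy=3,interpolation=cv2.INTER_CUBIC);cv2.imwrite("pics/top20c.png",a)
im=cv2.imread("pics/scene20.png");cv2.imwrite("pics/scene20c.png",cv2.resize(im[120:290,200:420],None,fx=3,fy=3,interpolation=cv2.INTER_CUBIC))
E
```

```text
(no output)
```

View pics/wrist20.png

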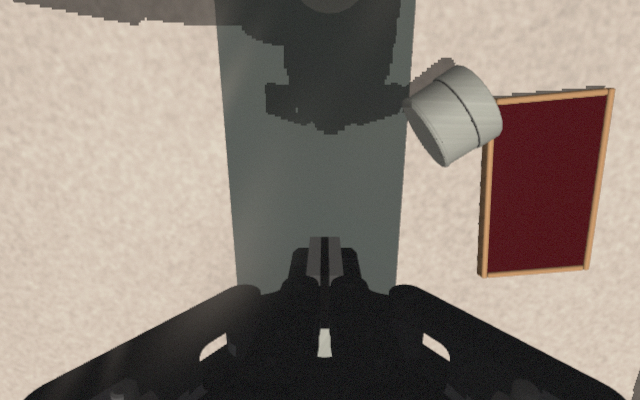

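View pics/scene20c.png

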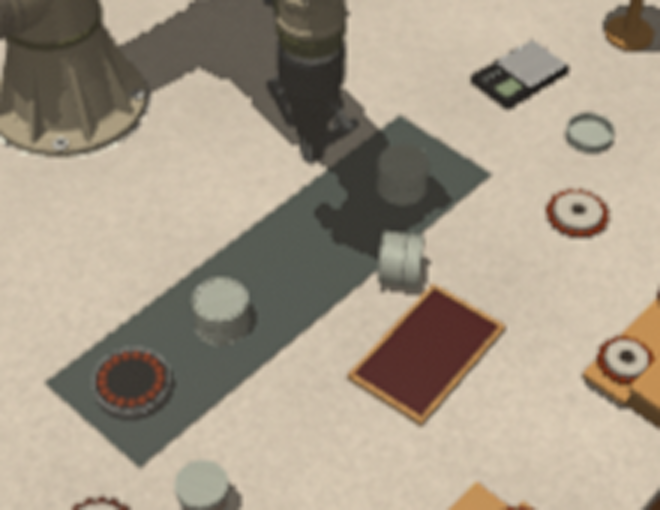

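View pics/top20c.png

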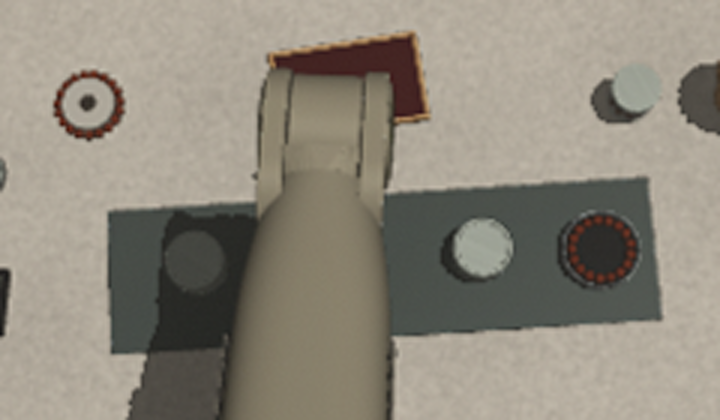

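Tin B lies on the counter between the mat and the tray, at about (455,112) in the wrist view. I'll measure it for the same recovery.

```bash
python3 - <<'E'
from h import *
im=cv2.imread("pics/wrist20.png")
cv2.imwrite("pics/w20c.png",cv2.resize(im[40:190,380:540],None,fx=4,fy=4,interpolation=cv2.INTER_CUBIC))
E
```

```text
(no output)
```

View pics/w20c.png

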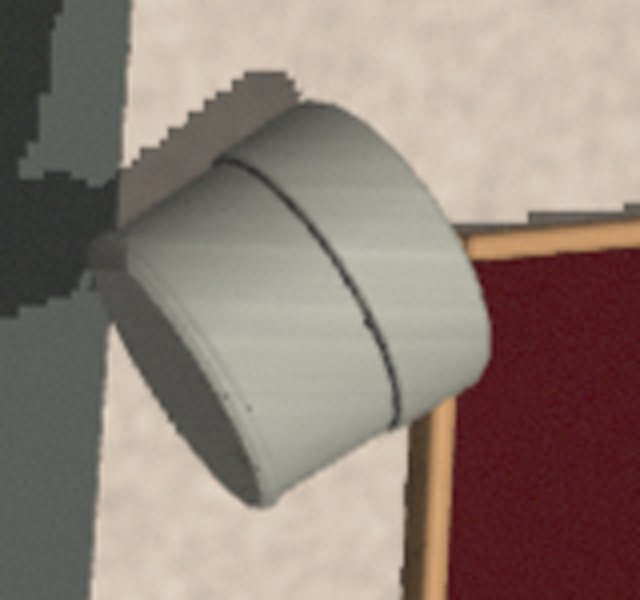

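```bash
python3 - <<'E'
from h import *
s=env.get_state();m=wristmodel(s);C=np.linalg.inv(m['camera_from_world'])[:3,3]
f=lambda p:(380+p[0]/4,40+p[1]/4)
d=lambda p:(lambda w:w/np.linalg.norm(w))(ray(m,*f(p),0)-C)
U=[(135,228),(290,112)];L=[(285,495),(455,392)]
n1=np.cross(d(U[0]),d(U[1]));n2=np.cross(d(L[0]),d(L[1]));n1/=np.linalg.norm(n1);n2/=np.linalg.norm(n2)
a=np.cross(n1,n2);a/=np.linalg.norm(a);a*=np.sign(a[0]);print("axis",a.round(3),"heading",np.degrees(np.arctan2(a[1],a[0])))
if n1@n2<0:n2=-n2
nb=n1+n2;nb/=np.linalg.norm(nb)
half=np.degrees(np.arccos(n1@n2))/2
for z in(.034,.037,.045):
    # line: nb.(P-C)=0, P.z=z ; parametrise near
    h=a.copy();h[2]=0;h/=np.linalg.norm(h)
    P0=ray(m,*f((300,300)),z); k=(nb@(P0-C))/(nb@np.cross([0,0,1],h)); P=P0-k*np.cross([0,0,1],h)
    dist=np.linalg.norm(np.cross(P-C,a));print(z,P.round(4),"half",half,"exp",np.degrees(np.arcsin(.034/dist)))
    for nm,p in(("base top rim",(150,270)),("base mid rim",(200,355)),("seam",(330,255)),("lid rim",(440,220)),("lid low",(487,350))):
        q=ray(m,*f(p),z+.03);print(nm,round(((q-P)@h)*1000,1),end="; ")
    print()
for z in(.012,):
  print("tray corner",ray(m,*f((468,238)),z))
E
```

```text
axis [0.729 0.617 0.297] heading 40.218905692062336
0.034 [0.5622 0.0829 0.034 ] half 6.09107298875839 exp 6.352360050985235
base top rim -25.7; base mid rim -27.6; seam 1.2; lid rim 20.1; lid low 14.2; 
0.037 [0.5611 0.0831 0.037 ] half 6.09107298875839 exp 6.4197341747014125
base top rim -25.5; base mid rim -27.4; seam 1.1; lid rim 19.7; lid low 13.9; 
0.045 [0.558  0.0835 0.045 ] half 6.09107298875839 exp 6.606604991412704
base top rim -24.9; base mid rim -26.7; seam 0.8; lid rim 18.9; lid low 13.2; 
tray corner [0.60615363 0.09504237 0.012     ]
```

Tin B's centre is about (0.5615, 0.083, 0.034), heading about 36° with the lid end pointing away (+x+y), next to the tray's corner at (0.606, 0.095). I approach with yaw −54° and a 35° tilt.

Request:
drive_tool(
  plan=[
    [[-1.5, 3, -1.7, 0, 0, 0, 1], [-1.5, 3, -1.7, 0, 0, 0, 1], [-1.5, 3, -1.7, 0, 0, 0, 1], [-1, 3, -1.8, 0, 0, 0, 1], [0, 3, -1.8, 0, 0, 0, 1]],
  ],
  squeeze=60,
)

```text
clock: 31.75
tcp_pos: [0.6061, 0.1172, 0.2086]
orientation: [0.502, 0.501, 0.498, -0.499]
wrist_force: [1.6, 0.5, 1.2]
finger_gap: 0.0607
```

Request:
drive_tool(
  plan=[
    [[0, 0, 0, 7, 0, 0, 1], [0, 0, 0, 7, 0, 0, 1], [0, 0, 0, 7, 0, 0, 1], [0, 0, 0, 7, 0, 0, 1], [0, 0, 0, 7, 0, 0, 1]],
  ],
)

```text
clock: 32.17
tcp_pos: [0.6036, 0.1164, 0.2054]
orientation: [0.325, 0.628, 0.324, -0.628]
wrist_force: [-0.8, 1.0, -0.2]
finger_gap: 0.0852
```

Request:
drive_tool(
  plan=[
    [[0, 0, 0, 7, 0, 0, 1], [0, 0, 0, 7, 0, 0, 1], [0, 0, 0, 5, 0, 0, 1], [0, 0, 0, 0, -7, 0, 1], [0, 0, 0, 0, -7, 0, 1]],
  ],
)

```text
clock: 32.58
tcp_pos: [0.6005, 0.1147, 0.2076]
orientation: [-0.244, -0.585, -0.188, 0.751]
wrist_force: [2.3, 0.0, 0.7]
finger_gap: 0.0854
```

Request:
drive_tool(
  plan=[
    [[0, 0, 0, 0, -7, 0, 1], [0, 0, 0, 0, -7, 0, 1], [0, 0, 0, 0, -7, 0, 1], [0, 0, 0, 0, 0, 0, 1], [0, 0, 0, 0, 0, 0, 1]],
  ],
)

```text
clock: 33.0
tcp_pos: [0.6078, 0.1175, 0.2002]
orientation: [-0.267, -0.474, -0.155, 0.825]
wrist_force: [0.5, 0.1, 1.1]
finger_gap: 0.0854
```

```bash
python3 - <<'E'
from h import *
s=env.get_state();pose((.606,.115,.113),-54,-35,s);pose((.5504,.0749,.0143),-54,-35,s)
im=env.read_camera("wrist");cv2.imwrite(f"pics/w21.png",im[:,:,::-1])
E
```

```text
t 33.0 tcp [0.6078 0.1175 0.2002] gap 0.0854 F [0.45 0.14 1.07] q [ 0.18  0.97  1.04  2.12 -0.22  2.74]
tool x [-0.408 -0.293 -0.865] y [ 0.587 -0.81  -0.002] turn [ 0.02 -4.83  0.15] shift cm [ 7.68  0.12 -4.13] after turn [ 7.31  0.1  -4.76]
t 33.0 tcp [0.6078 0.1175 0.2002] gap 0.0854 F [0.45 0.14 1.07] q [ 0.18  0.97  1.04  2.12 -0.22  2.74]
tool x [-0.408 -0.293 -0.865] y [ 0.587 -0.81  -0.002] turn [ 0.02 -4.83  0.15] shift cm [19.66  0.13 -3.16] after turn [19.32  0.07 -4.81]
```

View pics/w21.png

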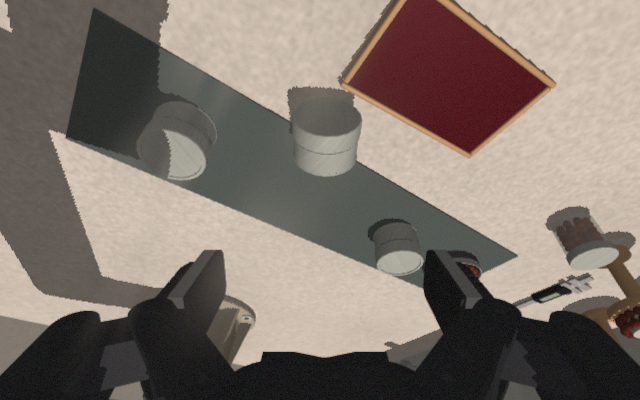

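Excellent view: tin B at (326,135) is aligned with the finger mid line and clear of the tray. Continuing.

Request:
drive_tool(
  plan=[
    [[0, 0, 0, 0, -4.8, 0, 1], [3, 0, -2.4, 0, 0, 0, 1], [3, 0.1, -2.4, 0, 0, 0, 1], [3, 0, 0, 0, 0, 0, 1], [0, 0, 0, 0, 0, 0, 1]],
  ],
)

```text
clock: 33.47
tcp_pos: [0.5676, 0.1047, 0.1099]
orientation: [-0.269, -0.427, -0.145, 0.851]
wrist_force: [-3.3, -0.5, -2.2]
finger_gap: 0.0855
```

```bash
python3 - <<'E'
from h import *
s=env.get_state();pose((.5504,.0749,.0143),-54,-35,s)
im=env.read_camera("wrist");cv2.imwrite(f"pics/w22.png",im[:,:,::-1])
E
```

```text
t 33.47 tcp [0.5676 0.1047 0.1099] gap 0.0855 F [-3.26 -0.49 -2.24] q [ 0.18  0.95  0.72  1.93 -0.24  2.77]
tool x [-0.491 -0.334 -0.805] y [ 0.582 -0.813 -0.017] turn [0.24 1.39 1.04] shift cm [ 9.53  1.58 -3.13] after turn [ 9.63  1.4  -2.91]
```

View pics/w22.png

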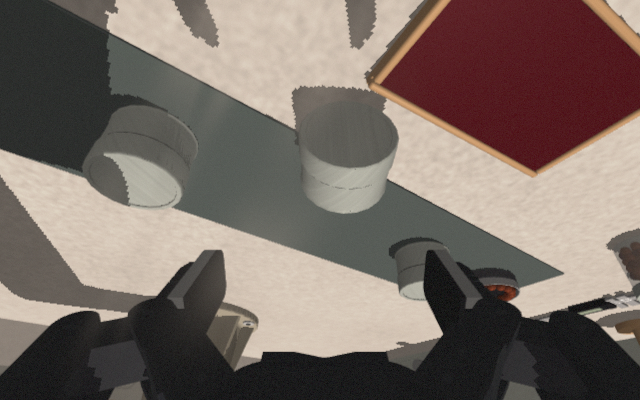

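The tin is at u≈346 against the mid line at 324, about 1.5 cm in tool y, which agrees with the computed shift. Correcting and advancing.

Request:
drive_tool(
  plan=[
    [[0, 1.4, -2.9, 0, 1.4, 1, 1], [1.5, 0, 0, 0, 0, 0, 1], [1.5, 0, 0, 0, 0, 0, 1], [1, 0, 0, 0, 0, 0, 1], [0, 0, 0, 0, 0, 0, 1]],
  ],
)

```text
clock: 33.93
tcp_pos: [0.591, 0.0964, 0.0712]
orientation: [-0.276, -0.454, -0.142, 0.835]
wrist_force: [1.0, -0.2, 0.8]
finger_gap: 0.0855
```

```bash
python3 - <<'E'
from h import *
s=env.get_state();pose((.5504,.0749,.0143),-54,-35,s)
im=env.read_camera("wrist");cv2.imwrite(f"pics/w23.png",im[:,:,::-1])
E
```

```text
t 33.93 tcp [0.591  0.0964 0.0712] gap 0.0855 F [ 1.04 -0.2   0.75] q [ 0.17  0.95  0.65  1.8  -0.26  2.75]
tool x [-0.436 -0.332 -0.836] y [ 0.59  -0.807  0.013] turn [-0.26 -1.77 -0.7 ] shift cm [ 7.24 -0.73  0.69] after turn [ 7.26 -0.65  0.46]
```

View pics/w23.png

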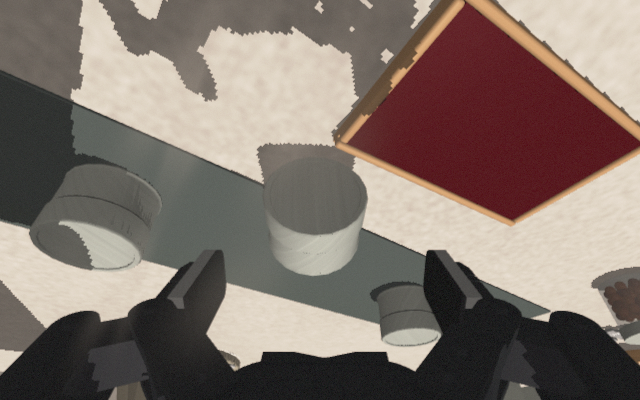

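Request:
drive_tool(
  plan=[
    [[0, -0.5, 0.4, 0, -1.5, -0.7, 1], [1.5, 0, 0, 0, 0, 0, 1], [1, 0, 0, 0, 0, 0, 1], [0, 0, 0, 0, 0, 0, 1], [0, 0, 0, 0, 0, 0, 1]],
  ],
)

```text
clock: 34.4
tcp_pos: [0.5739, 0.0908, 0.0511]
orientation: [-0.273, -0.44, -0.142, 0.844]
wrist_force: [-0.9, -0.4, 1.1]
finger_gap: 0.0854
```

```bash
python3 - <<'E'
from h import *
s=env.get_state();pose((.5504,.0749,.0143),-54,-35,s)
im=env.read_camera("wrist");cv2.imwrite(f"pics/w24.png",im[:,:,::-1])
E
```

```text
t 34.4 tcp [0.5739 0.0908 0.0511] gap 0.0854 F [-0.88 -0.42  1.14] q [ 0.16  0.95  0.58  1.76 -0.26  2.75]
tool x [-0.463 -0.336 -0.82 ] y [ 0.586 -0.811  0.001] turn [-0.17 -0.1   0.03] shift cm [ 4.64 -0.09  0.22] after turn [ 4.64 -0.1   0.21]
```

View pics/w24.png

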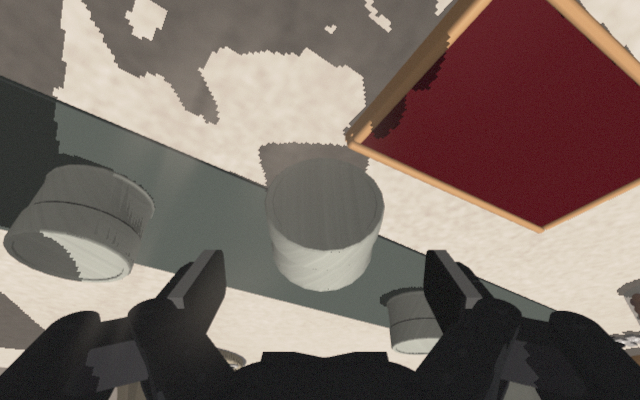

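Centred (u≈324). Advancing the last 4.8 cm and gripping.

Request:
drive_tool(
  plan=[
    [[1.5, -0.1, 0.2, 0, 0, 0, 1], [1.5, 0, 0, 0, 0, 0, 1], [1.2, 0, 0, 0, 0, 0, 1], [0.6, 0, 0, 0, 0, 0, 1], [0, 0, 0, 0, 0, 0, 1]],
  ],
)

```text
clock: 34.87
tcp_pos: [0.5483, 0.0742, 0.0101]
orientation: [-0.273, -0.438, -0.142, 0.845]
wrist_force: [0.3, -1.1, 0.0]
finger_gap: 0.0852
```

Request:
drive_tool(
  plan=[
    [[0, 0, 0, 0, 0, 0, 0], [0, 0, 0, 0, 0, 0, 0], [0, 0, 0, 0, 0, 0, 0], [0, 0, 0, 0, 0, 0, 0], [0, 0, 0, 0, 0, 0, 0]],
  ],
  squeeze=60,
)

```text
clock: 35.28
tcp_pos: [0.5499, 0.0748, 0.0114]
orientation: [-0.274, -0.44, -0.142, 0.844]
wrist_force: [1.9, 1.2, 6.6]
finger_gap: 0.0646
```

```bash
python3 - <<'E'
from h import *
s=env.get_state();pose((.5504,.0749,.0143),-54,-35,s)
im=env.read_camera("wrist");cv2.imwrite(f"pics/w25.png",im[:,:,::-1])
E
```

```text
t 35.28 tcp [0.5499 0.0748 0.0114] gap 0.0646 F [1.9  1.16 6.64] q [ 0.15  0.91  0.41  1.62 -0.27  2.74]
tool x [-0.464 -0.337 -0.819] y [ 0.586 -0.81   0.001] turn [-0.12 -0.01  0.01] shift cm [-0.26  0.02  0.13] after turn [-0.26  0.02  0.13]
```

View pics/w25.png

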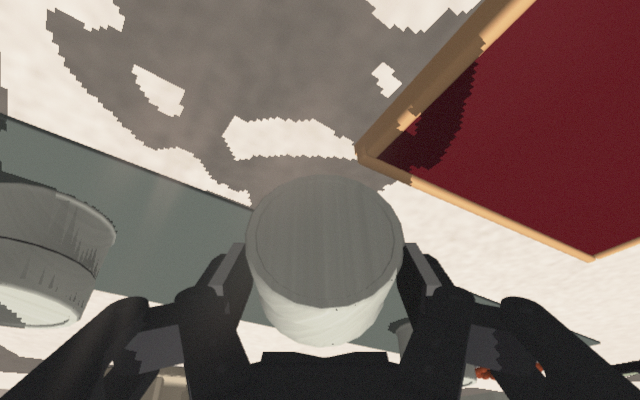

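The grip is good (gap 64.6 mm as in an upright grasp), and the end face shows the lid's ring. I lift straight up, away from the tray.

Request:
drive_tool(
  plan=[
    [[-0.8, 0, 0.6, 0, 0, 0, 0], [-2, 0, 1.8, 0, 0, 0, 0], [-2.5, 0, 2, 0, 0, 0, 0], [-2.5, 0, 2, 0, 0, 0, 0], [-2.5, 0, 2, 0, 0, 0, 0]],
  ],
  squeeze=80,
)

```text
clock: 35.75
tcp_pos: [0.5407, 0.0689, 0.1436]
orientation: [-0.273, -0.438, -0.142, 0.845]
wrist_force: [1.2, -0.9, -2.5]
finger_gap: 0.064
```

Request:
drive_tool(
  plan=[
    [[0, 0, 0, 0, 6, 0, 0], [0, 0, 0, 0, 6, 0, 0], [0, 0, 0, 0, 6, 0, 0], [0, 0, 0, 0, 6, 0, 0], [0, 0, 0, 0, 6, 0, 0]],
  ],
)

```text
clock: 36.17
tcp_pos: [0.5414, 0.0691, 0.1434]
orientation: [-0.227, -0.644, -0.208, 0.7]
wrist_force: [0.1, -0.2, -2.2]
finger_gap: 0.0636
```

```bash
python3 - <<'E'
from h import *
s=env.get_state();pose((.48,.03,.15),-54,0,s)
E
```

```text
t 36.17 tcp [0.5414 0.0691 0.1434] gap 0.0636 F [ 0.05 -0.23 -2.24] q [ 0.01  0.35 -0.06  1.23 -0.05  2.53]
tool x [-0.067 -0.049 -0.997] y [ 0.586 -0.81   0.001] turn [-0.09  4.79 -0.03] shift cm [-0.05 -0.44  7.3 ] after turn [-0.66 -0.45  7.27]
```

Request:
drive_tool(
  plan=[
    [[0, -0.2, 3.6, 0, 5, 0, 0], [0, -0.2, 3.6, 0, 0, 0, 0], [0, 0, 0, -7, 0, 0, 0], [0, 0, 0, -7, 0, 0, 0], [0, 0, 0, -7, 0, 0, 0]],
  ],
)

```text
clock: 36.58
tcp_pos: [0.4791, 0.0295, 0.1464]
orientation: [-0.338, -0.62, -0.338, 0.622]
wrist_force: [0.8, 0.3, -3.1]
finger_gap: 0.0633
```

Request:
drive_tool(
  plan=[
    [[0, 0, 0, -7, 0, 0, 0], [0, 0, 0, -7, 0, 0, 0], [0, 0, 0, -7, 0, 0, 0], [0, 0, 0, -7, 0, 0, 0], [0, 0, 0, 0, 7, 0, 0]],
  ],
)

```text
clock: 37.0
tcp_pos: [0.4799, 0.0339, 0.1463]
orientation: [0.449, 0.549, 0.509, -0.487]
wrist_force: [-0.7, 0.7, -3.9]
finger_gap: 0.0633
```

Request:
drive_tool(
  plan=[
    [[0, 0, 0, 0, 7, 0, 0], [0, 0, 0, 0, 7, 0, 0], [0, 0, 0, 0, 7, 0, 0], [0, 0, 0, 0, 7, 0, 0], [0, 0, 0, 0, 7, 0, 0]],
  ],
)

```text
clock: 37.42
tcp_pos: [0.4812, 0.0288, 0.1472]
orientation: [0.274, 0.675, 0.616, -0.299]
wrist_force: [0.9, -0.0, -3.8]
finger_gap: 0.0638
```

Request:
drive_tool(
  plan=[
    [[0, 0, 0, 0, 7, 0, 0], [0, 0, 0, 0, 6, 0, 0], [0, 0, 0, 0, 0, 0, 0], [0, 0, 0, 0, 0, 0, 0], [0, 0, 0, 0, 0, 0, 0]],
  ],
)

```text
clock: 37.83
tcp_pos: [0.4806, 0.0297, 0.1458]
orientation: [0.203, 0.703, 0.643, -0.224]
wrist_force: [-0.4, -0.1, -2.1]
finger_gap: 0.0634
```

```bash
python3 - <<'E'
from h import *
s=env.get_state();pose((.47,.04,.04),-5,55,s)
for n in("wrist","scene"):
    im=env.read_camera(n);cv2.imwrite(f"pics/{n}26.png",im[:,:,::-1])
im=cv2.imread("pics/scene26.png");cv2.imwrite("pics/scene26c.png",cv2.resize(im[80:280,200:420],None,fx=2.8,fy=2.8,interpolation=cv2.INTER_CUBIC))
E
```

```text
t 37.83 tcp [0.4806 0.0297 0.1458] gap 0.0634 F [-0.38 -0.06 -2.15] q [-0.64  0.51 -0.23  1.46  0.77  0.76]
tool x [ 0.072  0.814 -0.577] y [ 0.996 -0.089 -0.002] turn [-0.17  0.22 -0.03] shift cm [ 6.86 -1.12  8.11] after turn [ 6.83 -1.14  8.13]
```

View pics/wrist26.png

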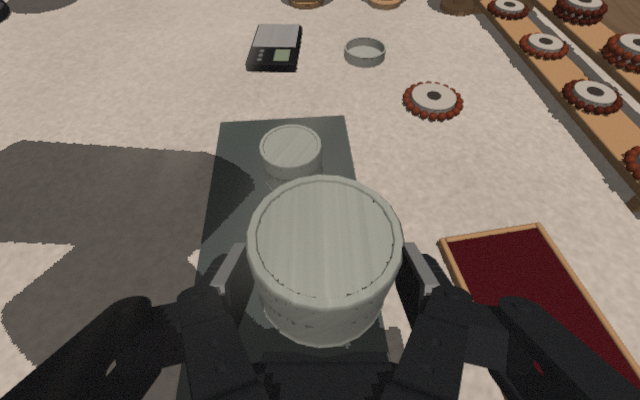

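View pics/scene26c.png

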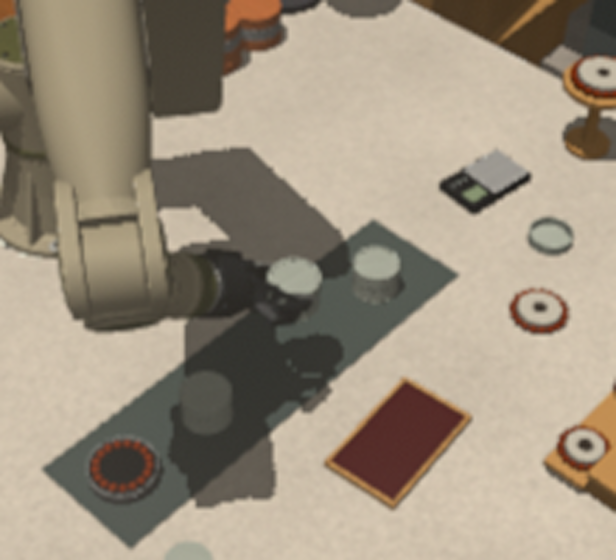

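Tin B is held upright and level over the mat, with A and C standing. Before putting it down I do a gentle repeatability shake: four identical closed cycles should give equal readings if the load is rigid.

Request:
drive_tool(
  plan=[
    [[0, 1, 0, 0, 0, 0, 0], [0, -2, 0, 0, 0, 0, 0], [0, 2, 0, 0, 0, 0, 0], [0, -2, 0, 0, 0, 0, 0], [0, 1, 0, 0, 0, 0, 0]],
  ],
  squeeze=115,
)

```text
clock: 38.35
tcp_pos: [0.4778, 0.0316, 0.1468]
orientation: [0.202, 0.702, 0.645, -0.224]
wrist_force: [-0.8, 1.0, -3.5]
finger_gap: 0.0627
```

Request:
drive_tool(
  plan=[
    [[0, 1, 0, 0, 0, 0, 0], [0, -2, 0, 0, 0, 0, 0], [0, 2, 0, 0, 0, 0, 0], [0, -2, 0, 0, 0, 0, 0], [0, 1, 0, 0, 0, 0, 0]],
  ],
)

```text
clock: 38.77
tcp_pos: [0.4785, 0.0312, 0.1463]
orientation: [0.202, 0.703, 0.644, -0.224]
wrist_force: [-0.6, 0.6, -3.6]
finger_gap: 0.0621
```

Request:
drive_tool(
  plan=[
    [[0, 1, 0, 0, 0, 0, 0], [0, -2, 0, 0, 0, 0, 0], [0, 2, 0, 0, 0, 0, 0], [0, -2, 0, 0, 0, 0, 0], [0, 1, 0, 0, 0, 0, 0]],
  ],
)

```text
clock: 39.18
tcp_pos: [0.4789, 0.0308, 0.1459]
orientation: [0.202, 0.703, 0.644, -0.224]
wrist_force: [0.1, 0.4, -3.2]
finger_gap: 0.0625
```

```bash
python3 -c "
from h import *
ring(8);pose((.47,.04,.04),-5,55)"
```

```text
39.18 [ 0.12  0.37 -3.25] [-1.181  0.1   -0.002] [0.4789 0.0308 0.1459]
39.23 [ 2.2  -2.12 -3.87] [-1.339  0.014 -0.148] [0.4826 0.0298 0.1461]
39.28 [-0.11  0.28 -3.38] [-1.295  0.093 -0.055] [0.4826 0.0295 0.146 ]
39.33 [-0.49  0.14 -3.  ] [-1.235  0.107 -0.026] [0.4821 0.0296 0.1459]
39.38 [-0.41  0.65 -3.34] [-1.315  0.109 -0.017] [0.4817 0.0296 0.1458]
39.43 [-0.06  0.5  -3.1 ] [-1.274  0.142  0.008] [0.4813 0.0297 0.1458]
39.48 [ 0.71  0.28 -2.74] [-1.254  0.236  0.059] [0.481  0.0298 0.1457]
39.53 [-0.41 -0.52 -4.22] [-1.257  0.118  0.065] [0.4808 0.0298 0.1457]
std F [0.41 0.37 0.46] std T [0.027 0.048 0.044]
t 39.58 tcp [0.4806 0.0299 0.1456] gap 0.0622 F [ 0.12 -0.09 -3.81] q [-0.64  0.51 -0.23  1.46  0.77  0.76]
tool x [ 0.072  0.815 -0.575] y [ 0.996 -0.089 -0.002] turn [-0.16  0.09 -0.04] shift cm [ 6.82 -1.12  8.12] after turn [ 6.81 -1.14  8.12]
```

Request:
drive_tool(
  plan=[
    [[0, 0, 0, 0, 5, 0, 0], [0, 0, 0, 0, 5, 0, 0], [0, 0, 0, 0, 0, 0, 0], [0, 0, 0, 0, 0, 0, 0], [0, 0, 0, 0, 0, 0, 0]],
  ],
)

```text
clock: 40.0
tcp_pos: [0.4805, 0.0297, 0.1456]
orientation: [0.146, 0.72, 0.659, -0.162]
wrist_force: [0.2, 0.2, -2.2]
finger_gap: 0.0622
```

```bash
python3 -c "
from h import *
avg(10)"
```

```text
clock 40.5 mean [ 0.044 -0.129 -3.363 -1.411  0.128  0.005] sem [0.141 0.157 0.126 0.005 0.006 0.01 ] toolx [ 0.0802  0.9019 -0.4244] tcp [0.4803 0.03   0.1459]
```

Request:
drive_tool(
  plan=[
    [[0, 0, 0, 0, -7, 0, 0], [0, 0, 0, 0, -7, 0, 0], [0, 0, 0, 0, -6, 0, 0], [0, 0, 0, 0, 0, 0, 0], [0, 0, 0, 0, 0, 0, 0]],
  ],
)

```text
clock: 40.92
tcp_pos: [0.4801, 0.0309, 0.1469]
orientation: [0.259, 0.681, 0.624, -0.282]
wrist_force: [0.5, 1.0, -3.8]
finger_gap: 0.0626
```

```bash
python3 -c "
from h import *
avg(10)"
```

```text
clock 41.42 mean [-0.192 -0.265 -3.433 -1.137  0.105  0.01 ] sem [0.146 0.139 0.131 0.014 0.007 0.008] toolx [ 0.0611  0.7042 -0.7073] tcp [0.4802 0.0296 0.145 ]
```

Both static tests and the repeatable readings say tin B is rigid (predicted moment change 0.29 Nm packed, 0.33 with a ball, measured 0.275). So tin B looks quiet. I stand it back on the mat and go to tin A.

Request:
drive_tool(
  plan=[
    [[0, 0, 0, 0, 5, 0, 0], [0, 0, 0, 0, 5, 0, 0], [2, -0.5, 2.4, 0, 0, 0, 0], [2, -0.5, 2.4, 0, 0, 0, 0], [1.6, -0.5, 2.2, 0, 0, 0, 0]],
  ],
)

```text
clock: 41.83
tcp_pos: [0.4656, 0.0365, 0.0542]
orientation: [0.202, 0.704, 0.643, -0.223]
wrist_force: [-0.4, 0.4, -3.7]
finger_gap: 0.0625
```

Request:
drive_tool(
  plan=[
    [[1, 0, 1.4, 0, 0, 0, 0], [0.5, 0, 0.7, 0, 0, 0, 0], [0, 0, 0, 0, 0, 0, 0], [0, 0, 0, 0, 0, 0, 0], [0, 0, 0, 0, 0, 0, 0]],
  ],
)

```text
clock: 42.25
tcp_pos: [0.4663, 0.0367, 0.0312]
orientation: [0.203, 0.704, 0.643, -0.223]
wrist_force: [0.1, 0.3, -3.4]
finger_gap: 0.0622
```

```bash
python3 - <<'E'
from h import *
pose((.465,.045,.0138),-5,55)
im=env.read_camera("wrist");cv2.imwrite(f"pics/w27.png",im[:,:,::-1])
E
```

```text
t 42.25 tcp [0.4663 0.0367 0.0312] gap 0.0622 F [ 0.13  0.33 -3.36] q [-0.64  0.64 -0.36  1.21  0.77  0.75]
tool x [ 0.073  0.815 -0.575] y [ 0.996 -0.09  -0.001] turn [-0.13  0.1  -0.09] shift cm [ 1.67 -0.2   0.95] after turn [ 1.67 -0.2   0.96]
```

View pics/w27.png

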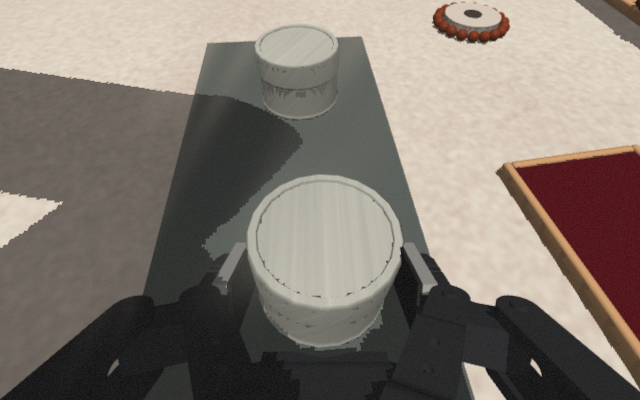

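The tin is level just above the mat. Setting it down gently.

Request:
drive_tool(
  plan=[
    [[0.4, 0, 0.5, 0, 0, 0, 0], [0.2, 0, 0.3, 0, 0, 0, 0], [0, 0, 0, 0, 0, 0, 0], [0, 0, 0, 0, 0, 0, 0], [0, 0, 0, 0, 0, 0, 0]],
  ],
)

```text
clock: 42.72
tcp_pos: [0.4655, 0.0375, 0.0204]
orientation: [0.202, 0.704, 0.644, -0.223]
wrist_force: [-0.1, -0.3, -2.8]
finger_gap: 0.0622
```

Request:
drive_tool(
  plan=[
    [[0.1, 0, 0.2, 0, 0, 0, 0], [0, 0, 0, 0, 0, 0, 0], [0.1, 0, 0.1, 0, 0, 0, 0], [0, 0, 0, 0, 0, 0, 0], [0, 0, 0, 0, 0, 0, 0]],
  ],
)

```text
clock: 43.13
tcp_pos: [0.4658, 0.0375, 0.0193]
orientation: [0.201, 0.705, 0.643, -0.222]
wrist_force: [-5.1, -5.5, 15.1]
finger_gap: 0.0624
```

Request:
drive_tool(
  plan=[
    [[0, 0, 0, 0, 0, 0, 0.9], [0, 0, 0, 0, 0, 0, 1], [0, 0, 0, 0, 0, 0, 1], [0, 0, 0, 0, 0, 0, 1], [-1, 0, 0, 0, 0, 0, 1]],
  ],
)

```text
clock: 43.55
tcp_pos: [0.4639, 0.0306, 0.022]
orientation: [0.202, 0.703, 0.644, -0.223]
wrist_force: [-0.9, 0.1, -0.2]
finger_gap: 0.0856
```

Request:
drive_tool(
  plan=[
    [[-3, 0, 0, 0, 0, 0, 1], [-4, 0, 0, 0, 0, 0, 1], [-4, 0, -1, 0, -4, 0, 1], [-2, 0, -3, 0, -7, 0, 1], [0, 0, -3, 0, -7, 0, 1]],
  ],
)

```text
clock: 43.97
tcp_pos: [0.4627, -0.0357, 0.1516]
orientation: [0.301, 0.662, 0.6, -0.333]
wrist_force: [2.8, 0.0, 0.5]
finger_gap: 0.0856
```

Request:
drive_tool(
  plan=[
    [[0, 0, 0, 0, -7, 0, 1], [0, 0, 0, 0, -7, 0, 1], [0, 0, 0, 0, -7, 0, 1], [0, 0, 0, 0, -7, 0, 1], [0, 0, 0, 0, -7, 0, 1]],
  ],
)

```text
clock: 44.38
tcp_pos: [0.4606, -0.0301, 0.1522]
orientation: [0.471, 0.53, 0.483, -0.514]
wrist_force: [0.3, -0.2, -0.6]
finger_gap: 0.0854
```

```bash
python3 - <<'E'
from h import *
togo((.450,-.129,.16),0)
for n in("wrist","scene"):
    im=env.read_camera(n);cv2.imwrite(f"pics/{n}28.png",im[:,:,::-1])
im=cv2.imread("pics/scene28.png");cv2.imwrite("pics/scene28c.png",cv2.resize(im[80:280,200:420],None,fx=2.8,fy=2.8,interpolation=cv2.INTER_CUBIC))
E
```

```text
t 44.38 tcp [ 0.4606 -0.0301  0.1522] gap 0.0854 F [ 0.32 -0.22 -0.62] T [-0.001  0.038 -0.029]
yaw of tool y -5.18 x-axis [ 0.0047  0.0275 -0.9996]
turn (tool rotvec deg) [-5.18 -1.58 -0.2 ]
shift cm now-axes [-1.05 -0.16  9.92]  after-turn axes [-0.78 -1.06  9.89]
```

View pics/wrist28.png

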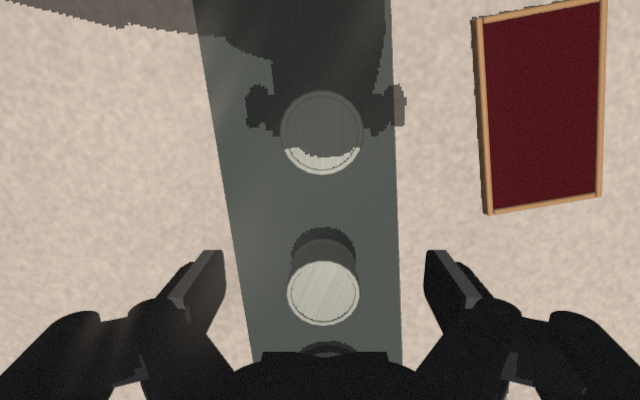

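View pics/scene28c.png

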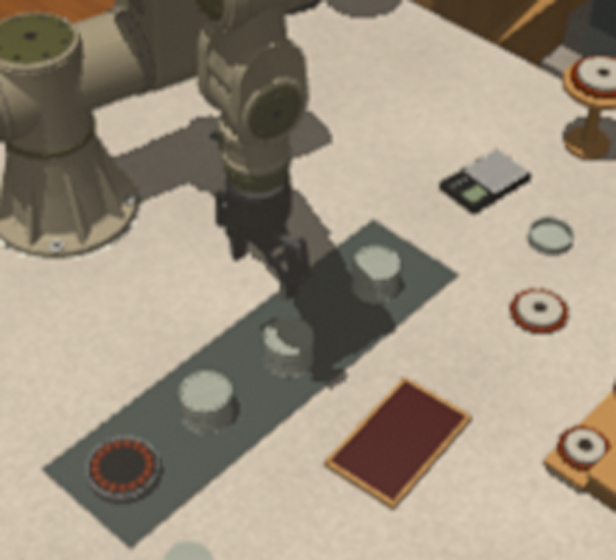

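All three tins stand upright on the mat. Tin A's lid is at (323,293) in the wrist view. Measuring it and going on.

```bash
python3 - <<'E'
from h import *
s=env.get_state();lids(s,cv2.imread("pics/wrist28.png")[:,:,::-1],[(323,293)])
E
```

```text
lid px ((322.9236145019531, 292.0), 36.42132568359375) world [ 0.4499 -0.1239] r 0.033
```

Request:
drive_tool(
  plan=[
    [[0, 0, 0, -5.2, -1.6, 0, 1], [0, -0.3, 3.3, 0, 0, 0, 1], [0, -0.4, 3.3, 0, 0, 0, 1], [0, -0.4, 3.3, 0, 0, 0, 1], [0, 0, 0, 0, 0, 0, 1]],
  ],
)

```text
clock: 44.9
tcp_pos: [0.4486, -0.1335, 0.1494]
orientation: [0.497, 0.502, 0.501, -0.5]
wrist_force: [0.5, 1.1, 0.2]
finger_gap: 0.0851
```

```bash
python3 - <<'E'
from h import *
togo((.450,-.129,.01),0)
s=env.get_state();im=env.read_camera("wrist");cv2.imwrite("pics/w29.png",im[:,:,::-1])
lids(s,im,[(323,175)])
E
```

```text
t 44.9 tcp [ 0.4486 -0.1335  0.1494] gap 0.0851 F [0.51 1.12 0.22] T [-0.081 -0.016  0.018]
yaw of tool y -0.23 x-axis [-0.0011  0.0056 -1.    ]
turn (tool rotvec deg) [-0.23 -0.32  0.06]
shift cm now-axes [13.94  0.15 -0.37]  after-turn axes [13.94  0.14 -0.45]
lid px ((326.3500061035156, 179.5), 40.35319137573242) world [ 0.4497 -0.1292] r 0.0331
```

Request:
drive_tool(
  plan=[
    [[4, 0.1, -0.2, 0, -0.3, 0, 1], [4, 0, 0, 0, 0, 0, 1], [3, 0, 0, 0, 0, 0, 1], [1, 0, 0, 0, 0, 0, 1], [0, 0, 0, 0, 0, 0, 1]],
  ],
  squeeze=115,
)

```text
clock: 45.37
tcp_pos: [0.4464, -0.1246, 0.0265]
orientation: [0.497, 0.499, 0.504, -0.5]
wrist_force: [-0.6, 1.4, 0.0]
finger_gap: 0.0851
```

```bash
python3 - <<'E'
from h import *
togo((.450,-.129,.008),0)
E
```

```text
t 45.37 tcp [ 0.4464 -0.1246  0.0265] gap 0.0851 F [-0.59  1.4   0.04] T [ 0.053 -0.027 -0.024]
yaw of tool y 0.06 x-axis [-0.0076  0.0054 -1.    ]
turn (tool rotvec deg) [ 0.06 -0.31  0.44]
shift cm now-axes [1.84 0.37 0.45]  after-turn axes [1.85 0.36 0.44]
```

Request:
drive_tool(
  plan=[
    [[0.8, 0.1, 0.3, 0, 0, 0, 1], [0.7, 0, 0, 0, 0, 0, 1], [0, 0, 0, 0, 0, 0, 1], [0, 0, 0, 0, 0, 0, 0], [0, 0, 0, 0, 0, 0, 0]],
  ],
)

```text
clock: 45.78
tcp_pos: [0.4512, -0.1299, 0.0162]
orientation: [0.5, 0.5, 0.5, -0.5]
wrist_force: [-12.3, 5.2, 52.7]
finger_gap: 0.0637
```

Request:
drive_tool(
  plan=[
    [[0, 0, 0, 0, 0, 0, 0], [0, 0, 0, 0, 0, 0, 0], [-1, 0, 0, 0, 0, 0, 0], [-3, 0, 0, 0, 0, 0, 0], [-4, 0, 0, 0, 0, 0, 0]],
  ],
)

```text
clock: 46.2
tcp_pos: [0.449, -0.1288, 0.0951]
orientation: [0.499, 0.499, 0.502, -0.5]
wrist_force: [-0.2, 0.4, -0.4]
finger_gap: 0.0057
```

Request:
drive_tool(
  plan=[
    [[-4, 0, 0, 0, 0, 0, 0], [-2, 0, 0, 0, 0, 0, 0], [0, 0, 0, 0, 0, 0, 0], [0, 0, 0, 0, 0, 0, 0], [0, 0, 0, 0, 0, 0, 0]],
  ],
)

```text
clock: 46.62
tcp_pos: [0.4506, -0.1295, 0.1547]
orientation: [0.5, 0.5, 0.501, -0.5]
wrist_force: [0.7, 0.4, -0.4]
finger_gap: -0.0
```

```bash
python3 - <<'E'
from h import *
togo(None)
E
```

```text
t 46.62 tcp [ 0.4506 -0.1295  0.1547] gap -0.0 F [ 0.71  0.43 -0.38] T [ 0.006  0.057 -0.01 ]
yaw of tool y 0.06 x-axis [-8.e-04  7.e-04 -1.e+00]
turn (tool rotvec deg) [-0.   -0.04  0.05]
```

The grasp on A failed: at 115 N the closing pads squeezed the tin out (Fz 53 N), so a lighter grip is better here. Looking at the tin.

```bash
python3 - <<'E'
from h import *
s=env.get_state()
for n in("wrist","scene"):
    im=env.read_camera(n);cv2.imwrite(f"pics/{n}30.png",im[:,:,::-1])
im=cv2.imread("pics/scene30.png");cv2.imwrite("pics/scene30c.png",cv2.resize(im[80:280,200:420],None,fx=2.8,fy=2.8,interpolation=cv2.INTER_CUBIC))
lids(s,cv2.imread("pics/wrist30.png")[:,:,::-1],[(323,178)])
E
```

```text
lid px ((332.25640869140625, 183.5), 39.285160064697266) world [ 0.4564 -0.131 ] r 0.033
```

View pics/wrist30.png

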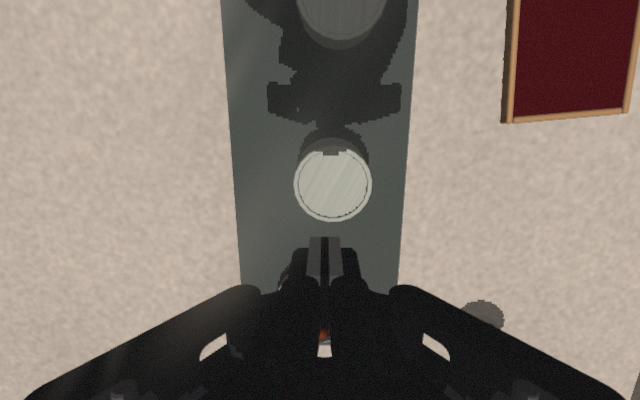

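View pics/scene30c.png

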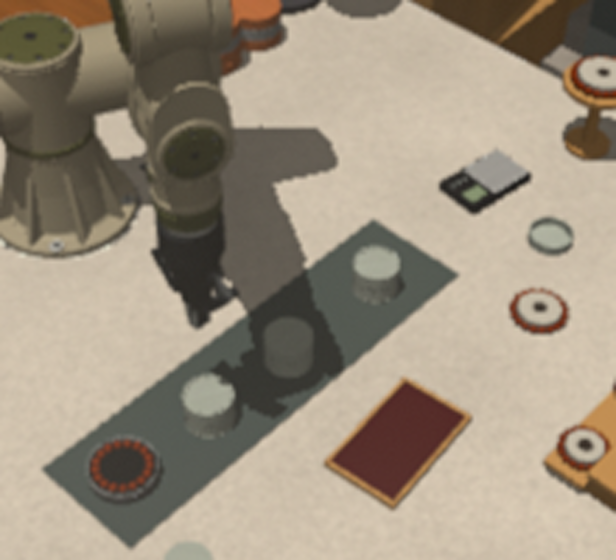

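Tin A still stands, at (0.456, −0.131). Retrying with a lighter squeeze.

Request:
drive_tool(
  plan=[
    [[0, 0.6, 0.1, 0, 0, 0, 1], [0, 0, 0, 0, 0, 0, 1], [2, 0, 0, 0, 0, 0, 1], [3, 0, 0, 0, 0, 0, 1], [3, 0, 0, 0, 0, 0, 1]],
  ],
  squeeze=50,
)

```text
clock: 47.13
tcp_pos: [0.4578, -0.131, 0.0743]
orientation: [0.501, 0.5, 0.5, -0.499]
wrist_force: [-0.5, -0.5, 0.1]
finger_gap: 0.0604
```

Request:
drive_tool(
  plan=[
    [[3, 0, 0, 0, 0, 0, 1], [2, 0, 0, 0, 0, 0, 1], [1.2, 0, 0, 0, 0, 0, 1], [0, 0, 0, 0, 0, 0, 1], [0, 0, 0, 0, 0, 0, 1]],
  ],
)

```text
clock: 47.55
tcp_pos: [0.456, -0.1302, 0.0121]
orientation: [0.499, 0.499, 0.501, -0.5]
wrist_force: [-0.1, 0.5, 0.4]
finger_gap: 0.0851
```

```bash
python3 - <<'E'
from h import *
togo((.4562,-.1310,.010),0)
E
```

```text
t 47.55 tcp [ 0.456  -0.1302  0.0121] gap 0.0851 F [-0.08  0.53  0.43] T [-0.02   0.014 -0.036]
yaw of tool y 0.06 x-axis [-0.0032  0.0018 -1.    ]
turn (tool rotvec deg) [ 0.06 -0.1   0.18]
shift cm now-axes [0.21 0.02 0.08]  after-turn axes [0.21 0.02 0.08]
```

Request:
drive_tool(
  plan=[
    [[0, 0, 0.1, 0, 0, 0, 0], [0, 0, 0, 0, 0, 0, 0], [0, 0, 0, 0, 0, 0, 0], [0, 0, 0, 0, 0, 0, 0], [0, 0, 0, 0, 0, 0, 0]],
  ],
)

```text
clock: 47.97
tcp_pos: [0.4577, -0.1323, 0.0147]
orientation: [0.501, 0.5, 0.5, -0.5]
wrist_force: [-2.5, -0.8, 4.6]
finger_gap: 0.0648
```

Request:
drive_tool(
  plan=[
    [[-1, 0, 0, 0, 0, 0, 0], [-2, 0, 0, 0, 0, 0, 0], [-3, 0, 0, 0, 0, 0, 0], [-3, 0, 0, 0, 0, 0, 0], [-3, 0, 0, 0, 0, 0, 0]],
  ],
)

```text
clock: 48.38
tcp_pos: [0.4566, -0.1316, 0.1347]
orientation: [0.5, 0.5, 0.501, -0.5]
wrist_force: [0.2, -0.1, -3.4]
finger_gap: 0.0649
```

```bash
python3 - <<'E'
from h import *
togo(None)
im=env.read_camera("wrist");cv2.imwrite("pics/w31.png",im[:,:,::-1])
E
```

```text
t 48.38 tcp [ 0.4566 -0.1316  0.1347] gap 0.0649 F [ 0.21 -0.06 -3.38] T [-0.012 -0.128 -0.005]
yaw of tool y 0.06 x-axis [-7.e-04  6.e-04 -1.e+00]
turn (tool rotvec deg) [-0.   -0.04  0.04]
```

Request:
drive_tool(
  plan=[
    [[0, 1.5, 0, 0, 0, 0, 0], [0, -3, 0, 0, 0, 0, 0], [0, 3, 0, 0, 0, 0, 0], [0, -3, 0, 0, 0, 0, 0], [0, 3, 0, 0, 0, 0, 0]],
  ],
  squeeze=65,
)

```text
clock: 48.85
tcp_pos: [0.4547, -0.1255, 0.1256]
orientation: [0.49, 0.496, 0.509, -0.504]
wrist_force: [-4.7, 2.6, -5.7]
finger_gap: 0.0641
```

Request:
drive_tool(
  plan=[
    [[0, -3, 0, 0, 0, 0, 0], [0, 3, 0, 0, 0, 0, 0], [0, -3, 0, 0, 0, 0, 0], [0, 3, 0, 0, 0, 0, 0], [0, -1.5, 0, 0, 0, 0, 0]],
  ],
)

```text
clock: 49.27
tcp_pos: [0.4586, -0.1313, 0.1292]
orientation: [0.499, 0.5, 0.502, -0.5]
wrist_force: [2.3, -1.5, -2.6]
finger_gap: 0.0643
```

```bash
python3 - <<'E'
from h import *
ring(8);print(env.get_state()['finger_gap'])
E
```

```text
49.27 [ 2.26 -1.54 -2.62] [-0.172 -0.287  0.028] [ 0.4586 -0.1313  0.1292]
49.32 [-5.55  1.09 -4.2 ] [ 0.05   0.507 -0.027] [ 0.4545 -0.131   0.1306]
49.37 [-0.92 -0.35 -3.32] [ 0.038 -0.04   0.006] [ 0.4552 -0.1311  0.1318]
49.42 [-0.77  0.35 -3.96] [-0.008 -0.006  0.017] [ 0.4564 -0.1315  0.1328]
49.47 [ 0.57 -0.47 -3.35] [-0.05   0.035 -0.016] [ 0.4571 -0.1318  0.1334]
49.52 [-0.07  0.19 -3.15] [-0.06  -0.008  0.014] [ 0.4576 -0.132   0.1339]
49.57 [ 0.1   0.31 -3.66] [0.057 0.014 0.016] [ 0.4577 -0.132   0.134 ]
49.62 [-0.23 -0.38 -3.58] [-0.03  -0.01  -0.035] [ 0.4577 -0.132   0.134 ]
std F [0.51 0.34 0.27] std T [0.043 0.023 0.019]
0.06402383985228093
```

Request:
drive_tool(
  plan=[
    [[0, 1.5, 0, 0, 0, 0, 0], [0, -3, 0, 0, 0, 0, 0], [0, 3, 0, 0, 0, 0, 0], [0, -3, 0, 0, 0, 0, 0], [0, 3, 0, 0, 0, 0, 0]],
  ],
)

```text
clock: 50.08
tcp_pos: [0.4551, -0.1257, 0.1259]
orientation: [0.491, 0.496, 0.509, -0.504]
wrist_force: [-4.5, 2.3, -6.5]
finger_gap: 0.064
```

Request:
drive_tool(
  plan=[
    [[0, -3, 0, 0, 0, 0, 0], [0, 3, 0, 0, 0, 0, 0], [0, -3, 0, 0, 0, 0, 0], [0, 3, 0, 0, 0, 0, 0], [0, -1.5, 0, 0, 0, 0, 0]],
  ],
)

```text
clock: 50.5
tcp_pos: [0.459, -0.1315, 0.1295]
orientation: [0.499, 0.5, 0.502, -0.5]
wrist_force: [3.0, -1.0, -1.9]
finger_gap: 0.0643
```

```bash
python3 - <<'E'
from h import *
ring(3);print(env.get_state()['finger_gap'])
E
```

```text
50.5 [ 2.99 -0.97 -1.89] [-0.168 -0.318 -0.03 ] [ 0.459  -0.1315  0.1295]
50.55 [-5.25  1.75 -3.79] [0.09  0.41  0.023] [ 0.4549 -0.1311  0.1309]
50.6 [-0.35  1.58 -3.65] [ 0.032 -0.049 -0.033] [ 0.4556 -0.1312  0.132 ]
std F [0. 0. 0.] std T [0. 0. 0.]
0.06375485101644553
```

Tin A repeats its readings exactly ((−4.7, 2.6, −5.7) and (−4.5, 2.3, −6.5)), so it is rigid and quiet. Tin B was not repeatable in the same shake ((−16.5, −0.3, −6.4) and (−24.2, −3.1, 2.6), plus a sideways knock). I run the ±4° static test on A for a direct comparison with B's 0.181 Nm.

Request:
drive_tool(
  plan=[
    [[0, 0, 0, 0, 4, 0, 0], [0, 0, 0, 0, 0, 0, 0], [0, 0, 0, 0, 0, 0, 0], [0, 0, 0, 0, 0, 0, 0], [0, 0, 0, 0, 0, 0, 0]],
  ],
)

```text
clock: 51.07
tcp_pos: [0.4571, -0.1316, 0.1334]
orientation: [0.483, 0.517, 0.517, -0.482]
wrist_force: [-0.3, 0.1, -4.1]
finger_gap: 0.0639
```

```bash
python3 -c "
from h import *
avg(10)"
```

```text
clock 51.57 mean [ 3.000e-03  2.200e-01 -3.541e+00 -1.350e-01 -1.000e-03  0.000e+00] sem [0.155 0.186 0.157 0.004 0.011 0.009] toolx [-9.000e-04  7.040e-02 -9.975e-01] tcp [ 0.4569 -0.1317  0.1329]
```

Request:
drive_tool(
  plan=[
    [[0, 0, 0, 0, -4, 0, 0], [0, 0, 0, 0, -4, 0, 0], [0, 0, 0, 0, 0, 0, 0], [0, 0, 0, 0, 0, 0, 0], [0, 0, 0, 0, 0, 0, 0]],
  ],
)

```text
clock: 51.98
tcp_pos: [0.457, -0.1315, 0.133]
orientation: [0.517, 0.482, 0.483, -0.516]
wrist_force: [-0.1, -0.3, -3.5]
finger_gap: 0.0636
```

```bash
python3 -c "
from h import *
avg(10)"
```

```text
clock 52.48 mean [-1.30e-02 -7.70e-02 -3.16e+00  8.80e-02 -2.00e-03 -1.00e-03] sem [0.149 0.118 0.134 0.006 0.01  0.007] toolx [-9.000e-04 -6.890e-02 -9.976e-01] tcp [ 0.4569 -0.1319  0.1329]
```

Tin A's static moment (0.223 Nm, slope 1.60) fits a rigid load, and tin B deviates from it. The dynamic evidence points to B, so I stand A back and re-grip B for a final check with a light grip.

Request:
drive_tool(
  plan=[
    [[0, 0, 0, 0, 4, 0, 0], [3, 0, 0, 0, 0, 0, 0], [3, 0, 0, 0, 0, 0, 0], [3, 0, 0, 0, 0, 0, 0], [1.5, 0, 0, 0, 0, 0, 0]],
  ],
)

```text
clock: 52.9
tcp_pos: [0.4549, -0.131, 0.025]
orientation: [0.499, 0.499, 0.502, -0.5]
wrist_force: [-1.4, 0.2, -4.1]
finger_gap: 0.0635
```

Request:
drive_tool(
  plan=[
    [[0.6, 0, 0, 0, 0, 0, 0], [0.4, 0, 0, 0, 0, 0, 0], [0.3, 0, 0, 0, 0, 0, 0], [0, 0, 0, 0, 0, 0, 0], [0, 0, 0, 0, 0, 0, 0]],
  ],
)

```text
clock: 53.32
tcp_pos: [0.4579, -0.1321, 0.016]
orientation: [0.501, 0.5, 0.5, -0.499]
wrist_force: [0.4, 0.2, -4.2]
finger_gap: 0.0641
```

Request:
drive_tool(
  plan=[
    [[0.2, 0, 0, 0, 0, 0, 0], [0.1, 0, 0, 0, 0, 0, 0], [0, 0, 0, 0, 0, 0, 1], [0, 0, 0, 0, 0, 0, 1], [0, 0, 0, 0, 0, 0, 1]],
  ],
)

```text
clock: 53.73
tcp_pos: [0.4577, -0.132, 0.0128]
orientation: [0.501, 0.5, 0.5, -0.499]
wrist_force: [0.5, -0.0, 0.6]
finger_gap: 0.0853
```

Request:
drive_tool(
  plan=[
    [[0, 0, 0, 0, 0, 0, 1], [-3, 0, 0, 0, 0, 0, 1], [-4, 0, 0, 0, 0, 0, 1], [-4, 0, 0, 0, 0, 0, 1], [-3, 0, -2.5, 0, 0, 0, 1]],
  ],
)

```text
clock: 54.15
tcp_pos: [0.4585, -0.1096, 0.155]
orientation: [0.5, 0.501, 0.498, -0.501]
wrist_force: [1.8, -0.3, -0.0]
finger_gap: 0.0855
```

Request:
drive_tool(
  plan=[
    [[0, 0.2, -3, 0, 0, 0, 1], [0, 0.2, -3, 0, 0, 0, 1], [0, 0.2, -3, 0, 0, 0, 1], [0, 0, -3, 0, 0, 0, 1], [0, 0, 0, 0, 0, 0, 1]],
  ],
)

```text
clock: 54.57
tcp_pos: [0.4622, 0.0174, 0.1521]
orientation: [0.501, 0.499, 0.502, -0.498]
wrist_force: [0.2, -0.5, 0.5]
finger_gap: 0.0852
```

```bash
python3 - <<'E'
from h import *
s=env.get_state();im=env.read_camera("wrist");cv2.imwrite("pics/w32.png",im[:,:,::-1])
togo((.463,.024,.012),0,s)
E
```

```text
t 54.57 tcp [0.4622 0.0174 0.1521] gap 0.0852 F [ 0.17 -0.52  0.54] T [-0.02   0.027  0.005]
yaw of tool y 0.34 x-axis [-0.001   0.0025 -1.    ]
turn (tool rotvec deg) [ 0.34 -0.14  0.05]
shift cm now-axes [14.02  0.1  -0.63]  after-turn axes [14.01  0.08 -0.66]
```

View pics/w32.png

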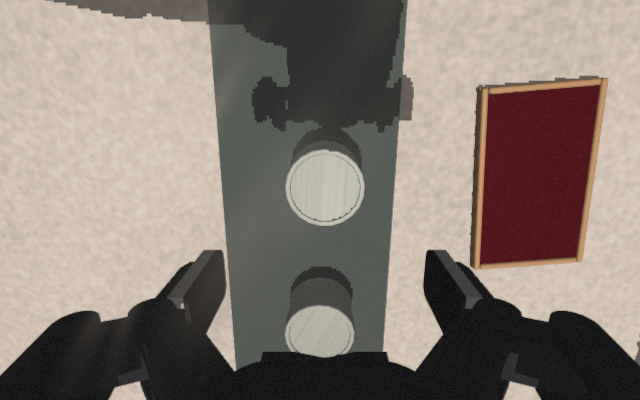

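Tins A (320,332) and B (325,187) both stand upright. Measuring B's lid, then gripping.

```bash
python3 - <<'E'
from h import *
s=env.get_state();lids(s,cv2.imread("pics/w32.png")[:,:,::-1],[(325,187)])
E
```

```text
lid px ((324.5519714355469, 187.14991760253906), 39.68983459472656) world [0.4621 0.0117] r 0.0333
```

Request:
drive_tool(
  plan=[
    [[3.5, -0.1, 0.1, 0, 0, 0, 1], [3.5, 0, 0, 0, 0, 0, 1], [3, 0, 0, 0, 0, 0, 1], [2, 0, 0, 0, 0, 0, 1], [0.8, 0, 0, 0, 0, 0, 1]],
  ],
  squeeze=50,
)

```text
clock: 55.03
tcp_pos: [0.4591, 0.0118, 0.021]
orientation: [0.498, 0.499, 0.502, -0.501]
wrist_force: [-0.7, 0.2, 0.2]
finger_gap: 0.0856
```

Request:
drive_tool(
  plan=[
    [[0.6, 0, 0, 0, 0, 0, 1], [0, 0, 0, 0, 0, 0, 1], [0, 0, 0, 0, 0, 0, 0], [0, 0, 0, 0, 0, 0, 0], [0, 0, 0, 0, 0, 0, 0]],
  ],
)

```text
clock: 55.45
tcp_pos: [0.4641, 0.0118, 0.021]
orientation: [0.501, 0.501, 0.499, -0.499]
wrist_force: [-13.6, -0.3, 44.5]
finger_gap: 0.0518
```

```bash
python3 - <<'E'
from h import *
togo((.462,.0117,.012),0)
E
```

```text
t 55.45 tcp [0.4641 0.0118 0.021 ] gap 0.0518 F [-13.64  -0.32  44.52] T [ 0.107  4.735 -0.043]
yaw of tool y 0.05 x-axis [ 4.e-03 -4.e-04 -1.e+00]
turn (tool rotvec deg) [ 0.05  0.02 -0.23]
shift cm now-axes [ 0.9  -0.22  0.01]  after-turn axes [ 0.9  -0.21  0.01]
```

That grip went wrong (gap 52 mm, Fz 45 N). Opening at once and looking.

Request:
drive_tool(
  plan=[
    [[0, 0, 0, 0, 0, 0, 1], [0, 0, 0, 0, 0, 0, 1], [0, 0, 0, 0, 0, 0, 1], [-1, 0, 0, 0, 0, 0, 1], [-2, 0, 0, 0, 0, 0, 1]],
  ],
)

```text
clock: 55.87
tcp_pos: [0.4596, 0.0127, 0.0466]
orientation: [0.499, 0.499, 0.502, -0.501]
wrist_force: [-0.7, -0.2, -0.2]
finger_gap: 0.0856
```

```bash
python3 - <<'E'
from h import *
s=env.get_state();im=env.read_camera("wrist");cv2.imwrite("pics/w33.png",im[:,:,::-1])
togo((.462,.0117,.013),0,s)
E
```

```text
t 55.87 tcp [0.4596 0.0127 0.0466] gap 0.0856 F [-0.7  -0.16 -0.21] T [-0.009  0.002  0.024]
yaw of tool y 0.06 x-axis [-0.0051  0.0013 -1.    ]
turn (tool rotvec deg) [ 0.06 -0.07  0.29]
shift cm now-axes [3.36 0.25 0.1 ]  after-turn axes [3.36 0.24 0.1 ]
```

View pics/w33.png

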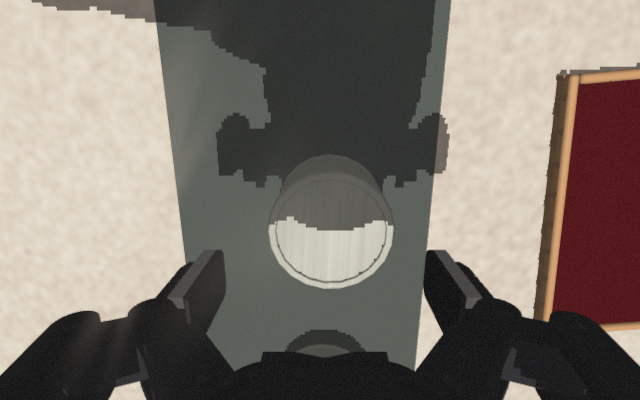

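Tin B is still upright. These fingers fold when the tin sits too deep in the hand, so I grip shallower, on the upper part of the tin.

Request:
drive_tool(
  plan=[
    [[1, 0.1, 0.1, 0, 0, 0, 1], [1, 0, 0, 0, 0, 0, 1], [0, 0, 0, 0, 0, 0, 1], [0, 0, 0, 0, 0, 0, 1], [0, 0, 0, 0, 0, 0, 1]],
  ],
)

```text
clock: 56.33
tcp_pos: [0.4624, 0.0114, 0.0278]
orientation: [0.5, 0.5, 0.501, -0.5]
wrist_force: [0.5, -0.7, -1.1]
finger_gap: 0.0852
```

```bash
python3 - <<'E'
from h import *
togo((.462,.0117,.021),0)
E
```

```text
t 56.33 tcp [0.4624 0.0114 0.0278] gap 0.0852 F [ 0.46 -0.72 -1.06] T [-0.02  -0.038 -0.026]
yaw of tool y 0.06 x-axis [-1.6e-03  8.0e-04 -1.0e+00]
turn (tool rotvec deg) [ 0.06 -0.05  0.09]
shift cm now-axes [ 0.68 -0.03 -0.03]  after-turn axes [ 0.68 -0.04 -0.03]
```

Request:
drive_tool(
  plan=[
    [[0.6, 0, 0, 0, 0, 0, 1], [0, 0, 0, 0, 0, 0, 0], [0, 0, 0, 0, 0, 0, 0], [0, 0, 0, 0, 0, 0, 0], [0, 0, 0, 0, 0, 0, 0]],
  ],
  squeeze=60,
)

```text
clock: 56.75
tcp_pos: [0.4637, 0.0112, 0.0231]
orientation: [0.5, 0.5, 0.5, -0.499]
wrist_force: [-4.9, 0.3, 20.8]
finger_gap: 0.0389
```

Request:
drive_tool(
  plan=[
    [[0, 0, 0, 0, 0, 0, 0], [-1, 0, 0, 0, 0, 0, 0], [-2, 0, 0, 0, 0, 0, 0], [-3, 0, 0, 0, 0, 0, 0], [-4, 0, 0, 0, 0, 0, 0]],
  ],
)

```text
clock: 57.17
tcp_pos: [0.4605, 0.0116, 0.1212]
orientation: [0.498, 0.499, 0.502, -0.501]
wrist_force: [1.2, 0.3, -0.5]
finger_gap: -0.0001
```

The shallow grip slid off over the lid, so deeper is right: the pad centre must be at the tin's mid height (TCP ≈ 4 mm). Checking the tin quickly.

```bash
python3 - <<'E'
from h import *
s=env.get_state();im=env.read_camera("wrist");cv2.imwrite("pics/w34.png",im[:,:,::-1])
lids(s,im,[(325,220)])
togo((.462,.0117,.0045),0,s)
E
```

```text
lid px ((327.9107360839844, 190.24688720703125), 44.76586151123047) world [0.4622 0.0136] r 0.0332
t 57.17 tcp [0.4605 0.0116 0.1212] gap -0.0001 F [ 1.19  0.31 -0.46] T [ 0.02  -0.047  0.015]
yaw of tool y 0.05 x-axis [-0.0057  0.0014 -1.    ]
turn (tool rotvec deg) [ 0.05 -0.08  0.32]
shift cm now-axes [1.167e+01 2.100e-01 1.000e-02]  after-turn axes [ 1.167e+01  1.500e-01 -1.000e-02]
```

View pics/w34.png

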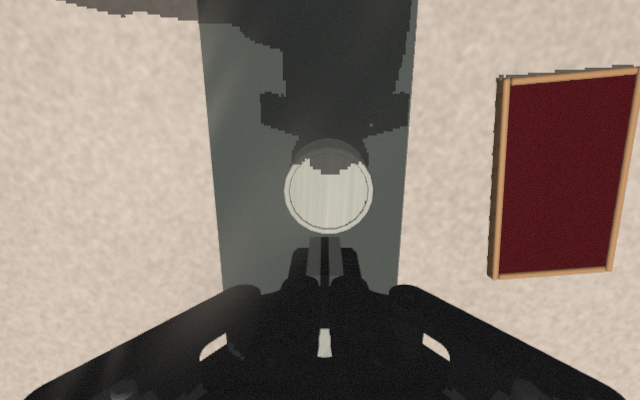

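Request:
drive_tool(
  plan=[
    [[0, 0.1, 0, 0, 0, 0, 1], [0, 0, 0, 0, 0, 0, 1], [1, 0, 0, 0, 0, 0, 1], [2.5, 0, 0, 0, 0, 0, 1], [2.5, 0, 0, 0, 0, 0, 1]],
  ],
  squeeze=60,
)

```text
clock: 57.63
tcp_pos: [0.4633, 0.0114, 0.0601]
orientation: [0.5, 0.5, 0.501, -0.5]
wrist_force: [0.6, -0.4, -0.7]
finger_gap: 0.0604
```

Request:
drive_tool(
  plan=[
    [[2.5, 0, 0, 0, 0, 0, 1], [2, 0, 0, 0, 0, 0, 1], [1.2, 0, 0, 0, 0, 0, 1], [0, 0, 0, 0, 0, 0, 1], [0, 0, 0, 0, 0, 0, 1]],
  ],
)

```text
clock: 58.05
tcp_pos: [0.4612, 0.0117, 0.0029]
orientation: [0.498, 0.499, 0.502, -0.501]
wrist_force: [0.1, 1.0, -0.2]
finger_gap: 0.0855
```

Request:
drive_tool(
  plan=[
    [[-0.2, 0, 0, 0, 0, 0, 0], [0, 0, 0, 0, 0, 0, 0], [0, 0, 0, 0, 0, 0, 0], [0, 0, 0, 0, 0, 0, 0], [0, 0, 0, 0, 0, 0, 0]],
  ],
)

```text
clock: 58.47
tcp_pos: [0.4641, 0.0113, 0.0084]
orientation: [0.5, 0.5, 0.5, -0.5]
wrist_force: [-2.8, 1.4, 6.3]
finger_gap: 0.0652
```

A good grip now (gap 65.2 mm, 6 N). Lifting, then the same shake as tin A had.

Request:
drive_tool(
  plan=[
    [[-1, 0, 0, 0, 0, 0, 0], [-2.5, 0, 0, 0, 0, 0, 0], [-3.5, 0, 0, 0, 0, 0, 0], [-3.5, 0, 0, 0, 0, 0, 0], [-2.5, 0, 0, 0, 0, 0, 0]],
  ],
  squeeze=65,
)

```text
clock: 58.88
tcp_pos: [0.4646, 0.0112, 0.1403]
orientation: [0.501, 0.5, 0.5, -0.499]
wrist_force: [-0.1, -1.3, -2.7]
finger_gap: 0.065
```

Request:
drive_tool(
  plan=[
    [[0, 1.5, 0, 0, 0, 0, 0], [0, -3, 0, 0, 0, 0, 0], [0, 3, 0, 0, 0, 0, 0], [0, -3, 0, 0, 0, 0, 0], [0, 3, 0, 0, 0, 0, 0]],
  ],
)

```text
clock: 59.3
tcp_pos: [0.4587, 0.014, 0.1292]
orientation: [0.491, 0.493, 0.509, -0.506]
wrist_force: [-22.0, -8.1, 1.5]
finger_gap: 0.0651
```

Request:
drive_tool(
  plan=[
    [[0, -3, 0, 0, 0, 0, 0], [0, 3, 0, 0, 0, 0, 0], [0, -3, 0, 0, 0, 0, 0], [0, 3, 0, 0, 0, 0, 0], [0, -1.5, 0, 0, 0, 0, 0]],
  ],
)

```text
clock: 59.72
tcp_pos: [0.4647, 0.0114, 0.1326]
orientation: [0.498, 0.499, 0.502, -0.501]
wrist_force: [11.3, 9.0, -5.4]
finger_gap: 0.065
```

```bash
python3 - <<'E'
from h import *
ring(3);print(env.get_state()['finger_gap'])
togo((.652,.0135,.135),0)
E
```

```text
59.72 [11.26  9.05 -5.42] [ 1.803 -2.602 -0.052] [0.4647 0.0114 0.1326]
59.77 [-5.55  0.37 -3.02] [-0.011  0.482  0.034] [0.461  0.0117 0.1344]
59.82 [-0.82 -0.79 -2.81] [-0.053 -0.01  -0.028] [0.4618 0.0116 0.1357]
std F [0. 0. 0.] std T [0. 0. 0.]
0.06482004647861402
t 59.87 tcp [0.4631 0.0114 0.1368] gap 0.0648 F [-0.92  0.5  -2.27] T [ 0.035 -0.04  -0.043]
yaw of tool y 0.06 x-axis [-2.e-03  8.e-04 -1.e+00]
turn (tool rotvec deg) [ 0.06 -0.04  0.11]
shift cm now-axes [ 0.14 18.89 -0.19]  after-turn axes [ 0.18 18.89 -0.21]
```

That is decisive. With no slip in the grip, tin B gave (−22, −8.1, 1.5) N and (11.3, 9.0, −5.4) N, where quiet tin A gave (−4.7, 2.6, −5.7) and (2.3, −1.5, −2.6). Tin B rattles. Moving it over the tray.

Request:
drive_tool(
  plan=[
    [[0, 1.5, 0, 0, 0, 0, 0], [0, 3, 0, 0, 0, 0, 0], [0, 3.2, 0, 0, 0, 0, 0], [0, 3.2, 0, 0, 0, 0, 0], [0, 3.2, 0, 0, 0, 0, 0]],
  ],
)

```text
clock: 60.28
tcp_pos: [0.6072, 0.0114, 0.1385]
orientation: [0.501, 0.5, 0.5, -0.499]
wrist_force: [-0.3, -0.5, -2.6]
finger_gap: 0.0646
```

Request:
drive_tool(
  plan=[
    [[0.5, 3, 0, 0, 0, 0, 0], [1, 2, -0.1, 0, 0, 0, 0], [1, 0.8, -0.1, 0, 0, 0, 0], [1, 0, 0, 0, 0, 0, 0], [0, 0, 0, 0, 0, 0, 0]],
  ],
)

```text
clock: 60.7
tcp_pos: [0.6607, 0.0137, 0.0992]
orientation: [0.499, 0.499, 0.502, -0.501]
wrist_force: [-0.8, 0.8, -3.4]
finger_gap: 0.0649
```

Request:
drive_tool(
  plan=[
    [[0, 0, 0, 0, 0, 0, 0], [0, 0, 0, 0, 0, 0, 0], [0, 0, 0, 0, 0, 0, 0], [0, 0, 0, 0, 0, 0, 0], [0, 0, 0, 0, 0, 0, 0]],
  ],
)

```text
clock: 61.12
tcp_pos: [0.6628, 0.0134, 0.1029]
orientation: [0.5, 0.5, 0.5, -0.499]
wrist_force: [0.7, 0.1, -2.8]
finger_gap: 0.0648
```

```bash
python3 - <<'E'
from h import *
togo((.662,.0135,.10),0)
for n in("wrist","scene"):
    im=env.read_camera(n);cv2.imwrite(f"pics/{n}40.png",im[:,:,::-1])
im=cv2.imread("pics/scene40.png");cv2.imwrite("pics/scene40c.png",cv2.resize(im[100:300,200:440],None,fx=2.8,fy=2.8,interpolation=cv2.INTER_CUBIC))
E
```

```text
t 61.12 tcp [0.6628 0.0134 0.1029] gap 0.0648 F [ 0.75  0.08 -2.8 ] T [ 0.005  0.069 -0.002]
yaw of tool y 0.06 x-axis [ 6.e-04  5.e-04 -1.e+00]
turn (tool rotvec deg) [ 0.06 -0.03 -0.03]
shift cm now-axes [ 0.29 -0.08 -0.01]  after-turn axes [ 0.29 -0.08 -0.01]
```

View pics/wrist40.png

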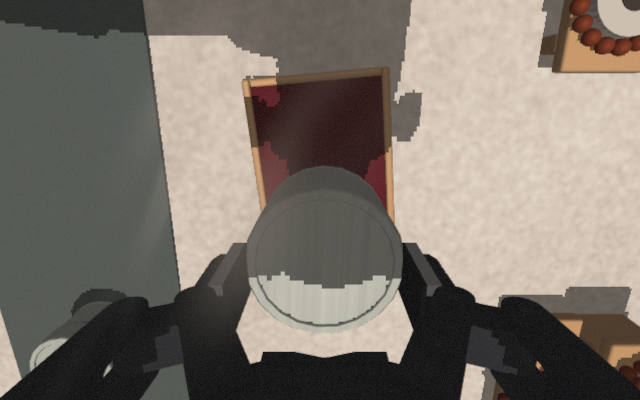

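View pics/scene40c.png

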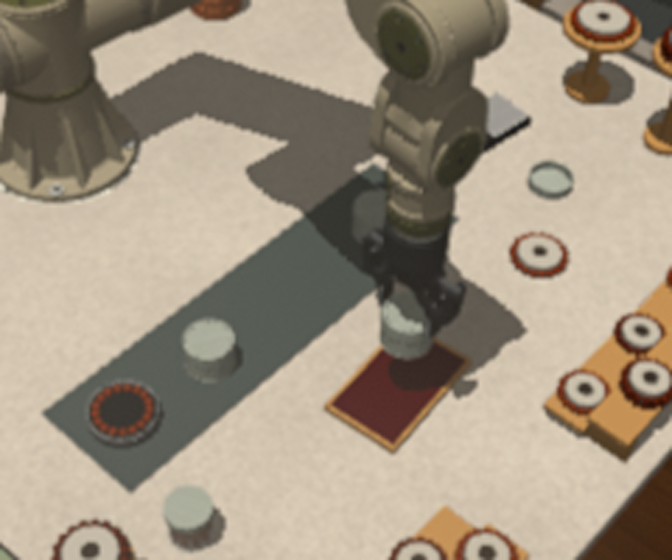

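Tin B hangs level over the tray, its base about 9 cm above the velvet. A and C stand upright on the mat and the bystanders are unmoved. Handing in.

```bash
python3 - <<'E'
from h import *
print(env.hand_in()); s=env.get_state(); print(s['clock'],s['tcp_pos'],s['finger_gap'],s['wrist_force'])
E
```

```text
the job is handed in; nothing more can be done
None
the job is handed in; nothing more can be done
```

I handed the job in at about 61 s with the middle tin (tin_b) held level over the tray, its base about 9 cm above the velvet. I judged tin_b to be the one that rattles. It was not clean: I dropped two tins along the way.

- **Rattle evidence:** In the last shake tin_b's readings were erratic, with sideways knocks: (−22, −8, 1.5) N and then (11, 9, −5) N. The grip did not slip. Tin_a gave the same small readings in two identical shakes, (−4.7, 2.6, −5.7) and (−4.5, 2.3, −6.5) N. Tin_c had one brisk shake with no clear knock, so it is ruled out mainly because tin_b rattled.
- **Last checks:** The tool was vertical and over the tray centre to within 1 mm, with 2.8 N of the tin's weight still on the wrist. In the last pictures tin_a stood upright on the mat and tin_c showed only dimly in the arm's shadow. An earlier picture had all three upright. The bystander objects I could see looked unmoved.
- **Drops:**
  - Tin_c slipped out during a sideways shake and fell onto the mat.
  - Tin_b slipped out during a repeated shake and fell between the mat and the tray.
  - I turned both upright and stood them back on the mat. Tin_c moved slightly from its first spot.
- **Failed grasps:** I missed one grasp on tin_a and two on tin_b, with upward wrist forces up to about 53 N at the readings. Both tins stayed upright. I read this as the fingers pressing on the tin, but I could not confirm that it stayed within the 40 N limit on the gripper body.
- **Check that disagreed:** The static tilt tests on tin_b did not show the moment change a freely rolling ball should give. I went with the shake readings instead.

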